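# Steady a rocking titration stand and set the beaker on its tile

### The arm

A 6-joint arm with a two-finger parallel gripper is mounted at the origin on a cart in front of the work surface, level with it; the furniture and walls round the work are solid. World frame = base frame: x ahead of the robot, y to its left, z up, the work surface at z = 0. Lengths are in mm, angles in rad, forces in N, time in s.
With the tool pointing down it reaches from about 300 to 850 mm from the base axis. Payload 5.4 kg.
Tool frame: the origin (TCP) lies on the centre line of the jaws, within the pads' length; the fingertips stand 25 mm ahead of it and the grasp point (between the pads) lies 6 mm ahead of it; z points along the fingers, x is the direction in which the jaws open and shut, and the axes are right-handed (so a half turn about z gives the same grasp; the last joint's range is limited). The gripper opens to 85 mm and grips with 20 to 120 N. Pads are 22 mm wide; open, the fingers measure 114 mm over their backs; the gripper's body (76 mm by 85 mm) begins 54 mm behind the grasp point. The pads swing forward as they close: fully open they stand 13 mm farther back than shut.
Start: joints at [-1.492, 0.158, 1.597, -0, 1.386, -0.21], TCP at [163.738, -551.177, 256.299] pointing down, gripper open.
Joint ranges: [-2.91, 2.91], [-0.94, 2.29], [0.18, 2.7], [-1.29, 4.43], [0.17, 2.64], [-3, 3]. Speed limits (rad/s): [2.57, 2.57, 3.14, 3.14, 3.14, 3.14].

### API

Orientations are given as [roll, pitch, yaw] about the fixed x, y, z axes, in that order (R = Rz(yaw) Ry(pitch) Rx(roll)).
In Python, from station import read_state, camera, job_done, silhouettes, pinpoint gives the robot as it stands.
- The arm moves only by the tool jog_arm, never from a script. Its argument "moves" is a list of rows, each a list of 3 entries, a list of its own where there are three numbers: the shift along the tool's x, y, z in cm, then the turn, a rotation vector about the tool's x, y, z in rad, then the closure, from 0 (fully open) to 1 (shut). In form: [[[x, y, z], [rx, ry, rz], gripper], ...]. A call has 1 to 8 rows; each row is the pose to reach, as a shift and turn from the pose commanded when the call began, along the tool's axes at that moment; what a row does not reach only later rows make up. A row lasts 1/12 s, in which the tool goes at most 41.7 mm and 7.16 degrees, less where a joint would pass 70% of its speed; a pose out of reach is approached as far as the arm can. A call with a gripper value outside its range is refused whole. The fingers move at their own pace and stop on an object; the grip force is fixed at half the most. Time passes only in rows, so rows that repeat a pose let the fingers close. It gives the time, the measured TCP pose, the force and the opening at its end, in the units of the state.
- read_state(): the state, without advancing time (a new reading comes with each control period).
- camera(name): name is "scene" or "top" or "wrist"; returns a dict with "pixels" (420x560x3 uint8, red, green, blue), "fx", "fy", "cx", "cy" (pixels), "xyz" and "rotation" of the camera in the world. Camera axes: x right, y up, looking along -z (the intrinsics and any distortion apply to the point x, -y, -z); pixel columns grow to the right and rows downward; lengths in mm; the calibration is good to about 2 mm. The wrist camera is an equidistant fisheye: a pixel r from the principal point sees the ray r / f radians off the axis. A picture is of the moment at which its call begins. There is no depth.
- job_done(): hands the job in, once; it reports no verdict.
Trained networks look in a picture, given as the dict that the camera call returned (one of the last four; its "shot" number tells which), for a name from the list of things; names that differ only in an ending like _2 or _b are one class to them, and where a whole thing is asked for, a point or a joint stands for the part that bears it (a point fixed in the world has none). Each returns a list of dicts, best first, with "score" (0 to 1); they miss things now and then, are a little off and sometimes report something else, mostly with a low value. They report only what shows in the picture. A call takes as long as a camera call.
- silhouettes(picture, thing): "region" (420x560 bool, what is visible of it).
- pinpoint(picture, thing): "point" ([x, y, z] in mm, in the coordinates of the camera as it stood for that picture, good to about 4 mm: a listed point, or the origin of a listed thing).
The state is a dict: "time": time; "q": joint angles; "qvel": joint speeds; "tau": joint torques, N m; "ee_pos": TCP position; "tcp_rot": TCP orientation; "contact_force": force on the tool from outside, world axes, zero at the start; "wrist_torque": the same for the moment, N m; "finger_gap": opening from 0.0 (shut) to 1.0 (fully open).
Only numpy, scipy, OpenCV 4.12 (cv2) and the standard library are available. Lean on these libraries where they do the work, as an engineer would, in place of code of your own. Each camera call takes 0.05 s, during which the arm holds its last target.

### The job

The titration stand rocks because its levelling foot, the one under the tommy-bar screw, is too short. Wind that screw until the stand is level and firm on all four feet, then press the clamp lever fully down to lock the screw, and finally stand the glass beaker upright in the middle of the white tile. Leave the jar and the bottle near the beaker standing where they are.

Things in the scene. Friction and masses are not known exactly. Their poses are not given: they have to be found in the camera images.
- stand: the loose titration stand, 2.3 kg: a grey plate 180 mm deep (x) by 220 mm wide (y), 12 mm thick, top 32 mm above the bench. Origin: plate's centre at the level of the fixed feet's undersides; x to the rear, y left, z up. Upright rod (12 mm thick, with a small boss head, to 297 mm above the bench) at x, y = (74, 0) mm. Leans 0.02 to 0.04 rad at the start, down to its front left corner
- screw_axis (a point): on the axis of the levelling screw, level with the plate's top, at x, y = (-70, 92) mm of the stand. The screw (12 mm thick) rises from a boss of 35 mm diameter, which ends 52 mm above the bench. Clockwise from above lowers its foot and so raises the corner: 2.5 mm a turn. It needs 1.1 to 1.8 turns; nothing stops it from going too far, and then the stand rocks again
- bar_centre (a point): middle of the tommy bar, on the screw's axis, 94 mm above the bench. The bar is a level steel rod of 8 mm diameter, 80 mm long over its 13 mm thick end caps, fixed across the screw's top through a hub of 20 mm diameter, 26 mm high; either arm can be pushed round and round. It turns easily (about 0.02 N m), stays where it is left and keeps its height while the plate rises round the screw
- bar_end (a point): tip of one arm of the tommy bar, 40 mm from bar_centre; shows which way the bar points
- levelling_foot: the adjustable foot under the screw, front left; hemispherical soft-rubber pad, 13 mm radius; origin at its lowest point. 2.6 to 4.2 mm short at the start: the stand leans onto it about the diagonal through the near right and far left feet, 111 mm away. The rubber gives, so all four feet bear while the lean is within some 0.0025 rad of level, most evenly when it is nil
- lever_tip (a point): on the clamp lever's centre line near its free end, 58 mm from its pivot. A rod with a black 15 mm thick grip; swings in an upright plane along the front edge, at x = -84 mm of the stand, about a pivot at y = 55 mm, 43 mm above the bench, reaching to the stand's right. With the stand level: 50 degrees up at the start (tip 87 mm high), 4 degrees up when pressed down (tip 47 mm high)
- clamp_lever (a joint): angle of the clamp lever in rad: 0 up (open), 0.80 fully down (locked, at its stop). About 2 N on the grip moves it; it stays where it is left
- foot_near_right: fixed rubber foot, front right, at x, y = (-70, -92) mm of the stand; origin at the lowest point of the pad
- foot_far_left: fixed rubber foot, rear left, at x, y = (70, 92) mm of the stand; origin at the lowest point of the pad
- foot_far_right: fixed rubber foot, rear right, at x, y = (70, -92) mm of the stand, in the air at the start; origin at the lowest point of the pad
- tile (a point): centre of the top of the white square tile, 100 x 100 mm, let into the plate at x, y = (0, -10) mm of the stand; its top is 35.5 mm above the bench
- beaker_centre (a point): centre, half-way up, of the loose 50 ml glass beaker: round, 54 mm diameter (59 mm over the small spout), 66 mm tall, about 40 g, standing on the bench to the right of the stand; centre 33 mm above its underside, z up
- jar: small round jar with a mint-green cap, 47 mm diameter, 83 mm tall, on the bench near the beaker; not to be disturbed. Origin under its centre
- bottle: square white plastic bottle, 87 x 86 mm, 142 mm tall, behind the beaker; not to be disturbed. Origin under its centre

How it is judged (in metres and radians):
On the way, in this order (a step that is already met when the one before it is completed fails the run):
1. the stand is level and bears on all four feet (angle between stand's own z axis and vertical below 0.006 rad and contact force between each of levelling_foot, foot_near_right, foot_far_left, foot_far_right and anything else above 0.3 N), for 0.3 s.
2. the clamp lever is down (value of joint clamp_lever above 0.68 rad), for 0.2 s.
At the end, for the whole second after the job is handed in: the stand is at rest, level within 0.006 rad, with each of its four feet pressing on the bench (over 0.3 N); the clamp lever is down (over 0.68 of 0.80 rad); the beaker stands upright (within 0.1 rad) on the white tile, its centre within 22 mm of the tile's centre and at standing height (all of step 1 and value of joint clamp_lever above 0.68 rad and horizontal distance between beaker_centre and tile below 0.022 m and z of beaker_centre in the frame of tile between 0.029 and 0.037 m and angle between beaker_centre's own z axis and vertical below 0.1 rad and linear speed of stand below 0.01 m/s); the robot touches nothing.
It fails at once if the jar or the bottle is pushed over 40 mm or knocked over (distance of any of jar, bottle from where it was at the start of the episode above 0.04 m or angle between any of jar, bottle's own z axis and vertical above 0.5 rad).
It fails at once if the stand is tipped up (angle between stand's own z axis and vertical above 0.2 rad).
It also fails if it takes over 70 s, if anything falls off the work surface, if the arm or the gripper's body presses on something with over 40 N, if the wrist force passes 120 N, or if a joint passes its speed limit or range.

## Working session

There is one attempt and no reset: what is moved stays moved. The work goes in short steps, Python scripts to look and compute and a tool call to move; the robot and the scene stay as the last step left them, time stands still between calls to the robot, and variables do not carry over. Pictures are saved under pics/ and viewed, and the job is handed in when it is done.

Besides the shell and the picture viewer there is one more tool, called after ">>>" by a JSON object that holds its "method" and its "body". jog_arm: Moves the arm, as the interface text tells. Its arguments: {"type":"object","properties":{"moves":{"type":"array"}},"required":["moves"]}

```bash
mkdir -p pics; ls; cat > h.py <<'E'
import numpy as np, cv2
from station import read_state, camera, job_done, silhouettes, pinpoint
def toworld(c,p): return np.array(c['rotation'])@np.array(p)+np.array(c['xyz'])
def save(c,n): cv2.imwrite('pics/'+n+'.png',c['pixels'][:,:,::-1])
def ray(c,u,v):
    # pinhole
    d=np.array([(u-c['cx'])/c['fx'],-(v-c['cy'])/c['fy'],-1.]); return np.array(c['rotation'])@d
def onz(c,u,v,z):
    d=ray(c,u,v); o=np.array(c['xyz']); return o+d*(z-o[2])/d[2]
def proj(c,P):
    p=np.array(c['rotation']).T@(np.array(P)-np.array(c['xyz'])); return c['cx']+c['fx']*p[0]/-p[2], c['cy']-c['fy']*p[1]/-p[2]
E
python3 - <<'E'
from h import *
s=read_state(); print(s)
for n in ['scene','top','wrist']:
    c=camera(n); save(c,n+'0'); print(n,{k:np.round(c[k],3).tolist() if not isinstance(c[k],(str,)) else c[k] for k in c if k!='pixels'})
    for t in ['stand','screw_axis','bar_centre','bar_end','lever_tip','tile','beaker_centre','jar','bottle','foot_near_right']:
        for r in pinpoint(c,t)[:2]: print(' ',t,round(r['score'],2),np.round(toworld(c,r['point']),1))
E
```

```text
pics
{'time': 0.0, 'q': array([-1.49209704e+00,  1.59069014e-01,  1.59824028e+00, -6.49689565e-06,
        1.38618320e+00, -2.10084598e-01]), 'qvel': array([ 0.00041735, -0.00115774, -0.00107499,  0.0020544 , -0.0020002 ,
        0.00102065]), 'tau': array([ 4.65661706e-04, -3.95992184e+01, -3.31432486e+01, -1.30328785e-04,
        8.23568174e-03, -6.13569185e-06]), 'ee_pos': array([ 163.69436227, -550.63020367,  255.30160299]), 'tcp_rot': array([-3.14120270e+00,  1.85939409e-03, -1.28201088e+00]), 'contact_force': array([-0.39286467,  0.45401935,  0.60873116]), 'wrist_torque': array([-0.02944399, -0.05162905,  0.07537699]), 'finger_gap': 0.9989829034199381}
scene {'fx': 412.958, 'fy': 412.958, 'cx': 281.782, 'cy': 208.507, 'xyz': [49.265, 860.087, 568.134], 'rotation': [1.117, 0.013, -2.503], 'shot': 1}
  stand 0.68 [2459.5 3270.3 2978.3]
  screw_axis 0.96 [2228.9 3039.8 2747.8]
  bar_centre 0.47 [2162.8 2973.6 2681.7]
  bar_end 0.8 [2215.2 3026.  2734. ]
  bar_end 0.68 [2452.  3262.8 2970.8]
  lever_tip 0.65 [2367.1 3177.9 2885.9]
  lever_tip 0.22 [3147.  3957.9 3665.9]
  tile 0.87 [2448.9 3259.7 2967.8]
  beaker_centre 0.6 [3530.1 4340.9 4049. ]
  jar 0.96 [3148.4 3959.2 3667.2]
  jar 0.37 [3502.  4312.9 4020.9]
  bottle 0.74 [3503.6 4314.4 4022.5]
top {'fx': 388.349, 'fy': 388.349, 'cx': 282.067, 'cy': 207.85, 'xyz': [516.746, 97.791, 915.748], 'rotation': [0.104, -0.002, -1.579], 'shot': 2}
  stand 0.89 [1947.5 1528.5 2346.5]
  stand 0.43 [1977.7 1558.8 2376.7]
  screw_axis 0.6 [1879.6 1460.7 2278.6]
  bar_centre 0.53 [1773.3 1354.3 2172.3]
  bar_end 0.53 [1779.2 1360.3 2178.2]
  lever_tip 0.62 [1802.6 1383.6 2201.6]
  tile 0.8 [1897.7 1478.8 2296.7]
  beaker_centre 0.6 [1946.3 1527.3 2345.3]
  jar 0.94 [1978.1 1559.2 2377.1]
  bottle 0.82 [2024.1 1605.1 2423.1]
wrist {'fx': 325.192, 'fy': 325.192, 'cx': 285.195, 'cy': 209.037, 'xyz': [242.695, -526.909, 372.808], 'rotation': [-0.323, 0.0, -1.282], 'shot': 3}
```

```bash
cat > h.py <<'E'
import numpy as np, cv2
from scipy.spatial.transform import Rotation as Ro
from station import read_state, camera, job_done, silhouettes, pinpoint
def RR(c): return Ro.from_euler('xyz',c['rotation']).as_matrix()
def toworld(c,p): return RR(c)@np.array(p)+np.array(c['xyz'])
def save(c,n): cv2.imwrite('pics/'+n+'.png',c['pixels'][:,:,::-1])
def onz(c,u,v,z):
    d=RR(c)@np.array([(u-c['cx'])/c['fx'],-(v-c['cy'])/c['fy'],-1.]); o=np.array(c['xyz']); return o+d*(z-o[2])/d[2]
def proj(c,P):
    p=RR(c).T@(np.array(P)-np.array(c['xyz'])); return c['cx']+c['fx']*p[0]/-p[2], c['cy']-c['fy']*p[1]/-p[2]
E
python3 - <<'E'
from h import *
for n in ['scene','top']:
    c=camera(n); print(n)
    for t in ['stand','screw_axis','bar_centre','bar_end','lever_tip','tile','beaker_centre','jar','bottle','foot_near_right','levelling_foot','foot_far_left','foot_far_right']:
        for r in pinpoint(c,t)[:2]: print(' ',t,round(r['score'],2),np.round(toworld(c,r['point']),1),np.round(proj(c,toworld(c,r['point']))))
print(read_state()['time'])
E
```

```text
scene
  stand 0.67 [558.3 229.3   3.2] [271. 273.]
  screw_axis 0.8 [455.  293.1  29.9] [291. 294.]
  screw_axis 0.36 [587.1 344.1  -0.7] [229. 295.]
  bar_centre 0.47 [454.8 290.7  95.6] [292. 267.]
  bar_end 0.55 [492.7 274.5  93.9] [281. 258.]
  lever_tip 0.69 [471.5 214.3  86.9] [306. 252.]
  tile 0.84 [557.5 222.2  38.5] [273. 260.]
  beaker_centre 0.64 [ 625.5 -205.4   37.6] [338. 193.]
  jar 0.56 [612.6 -36.9   1.3] [313. 224.]
  jar 0.24 [ 7.466e+02 -1.578e+02 -6.000e-01] [298. 200.]
  bottle 0.62 [ 7.480e+02 -1.556e+02 -6.000e-01] [298. 200.]
  foot_near_right 0.61 [469.9 215.4  83. ] [306. 254.]
  levelling_foot 0.57 [460.3 289.4   2.1] [290. 303.]
  foot_far_left 0.6 [585.4 343.4   2.3] [229. 294.]
top
  stand 0.67 [553.  223.1  -5.3] [228. 233.]
  screw_axis 0.71 [455.8 291.3  26.5] [196. 276.]
  bar_centre 0.62 [454.  287.6  94.6] [190. 279.]
  bar_end 0.74 [452.6 288.6  -1.6] [199. 277.]
  bar_end 0.48 [487.1 272.8  96.6] [197. 263.]
  lever_tip 0.49 [468.  215.8  84.4] [225. 272.]
  tile 0.55 [559.  228.2  34.4] [223. 230.]
  beaker_centre 0.61 [ 626.8 -200.5   34.5] [411. 199.]
  jar 0.93 [614.8 -27.4   1.4] [334. 206.]
  bottle 0.75 [ 752.  -159.7   -5.8] [387. 150.]
  foot_near_right 0.67 [459.6 293.8  25.9] [195. 274.]
  levelling_foot 0.53 [454.4 291.3  -4.5] [199. 276.]
3.05
```

View pics/scene0.png

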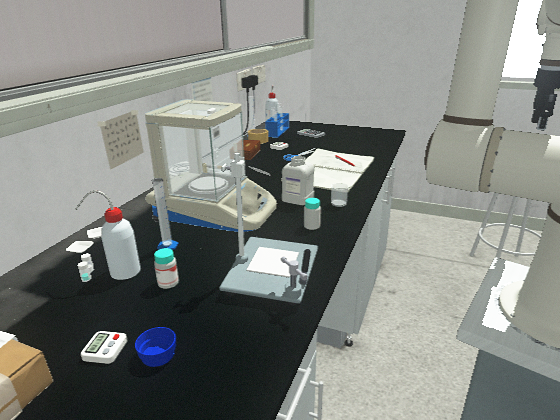

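View pics/top0.png

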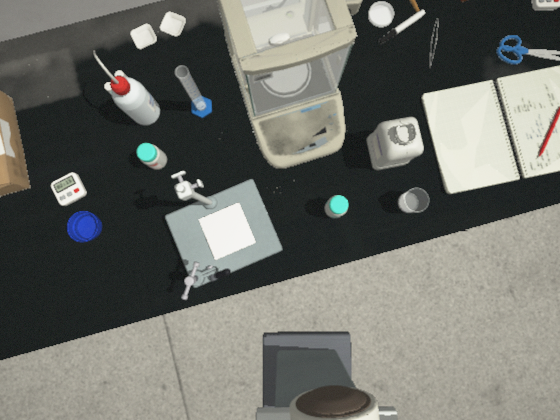

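View pics/wrist0.png

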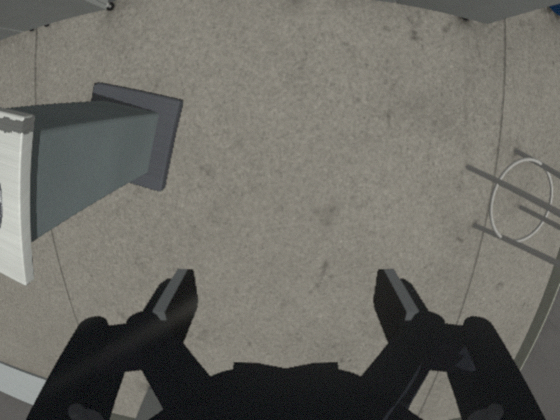

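```bash
python3 - <<'E'
import cv2
a=cv2.imread('pics/top0.png')[165:310,150:300]; cv2.imwrite('pics/topc0.png',cv2.resize(a,None,fx=4,fy=4,interpolation=cv2.INTER_CUBIC))
a=cv2.imread('pics/scene0.png')[140:310,210:330]; cv2.imwrite('pics/scenec0.png',cv2.resize(a,None,fx=3.5,fy=3.5,interpolation=cv2.INTER_CUBIC))
E
```

```text
(no output)
```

View pics/topc0.png

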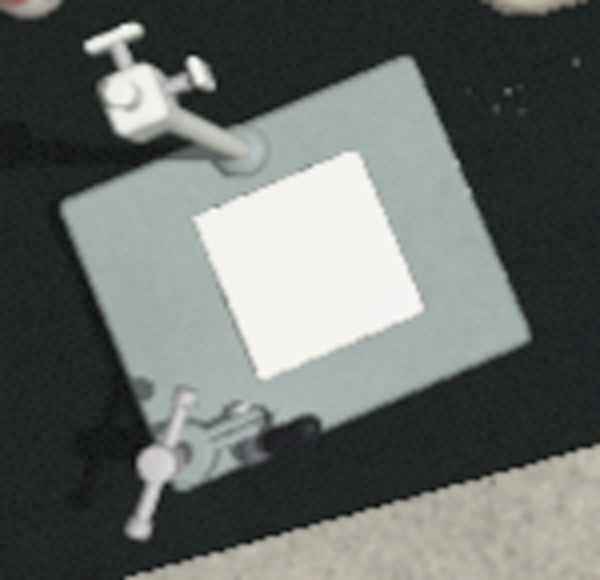

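View pics/scenec0.png

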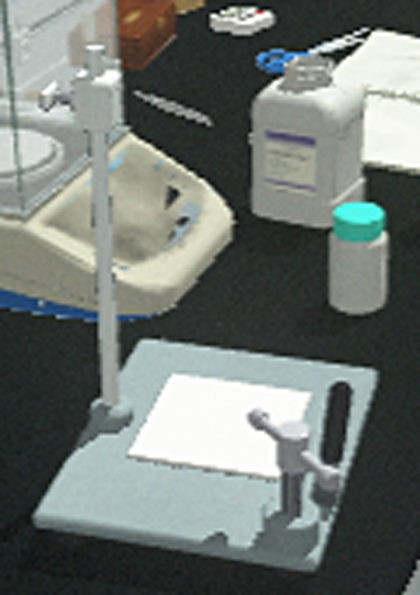

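```bash
cat > fit.py <<'E'
from h import *
from scipy.optimize import least_squares
c=dict(fx=388.349,fy=388.349,cx=282.067,cy=207.85,xyz=[516.746,97.791,915.748],rotation=None)
import json
def fit(c,obs,rotprior=0.003):
    L=np.array([o[0] for o in obs],float); U=np.array([o[1] for o in obs],float)
    R0=RR(c)
    def model(p):
        yaw=p[2]; dl=p[3]; de=p[4]
        # tilt: lean angle toward front-left dir n local (-.. perpendicular to diagonal NR-FL)
        d=np.array([70*2,92*2,0.])/np.hypot(140,184) # diag axis NR->FL
        n=np.array([-d[1],d[0],0]) # toward front left
        # lean toward n: rotation axis = z x n = -d ; plus other-axis lean de
        Rt=Ro.from_rotvec(dl*np.cross([0,0,1],n)+de*np.cross([0,0,1],d)).as_matrix()
        W=(Ro.from_euler('z',yaw).as_matrix()@(Rt@L.T)).T+np.array([p[0],p[1],0])
        Rc=R0@Ro.from_rotvec(p[5:8]).as_matrix()
        q=(Rc.T@(W-np.array(c['xyz'])-p[8:11]).T).T
        return np.c_[c['cx']+c['fx']*q[:,0]/-q[:,2],c['cy']-c['fy']*q[:,1]/-q[:,2]]
    f=lambda p: np.r_[(model(p)-U).ravel()/0.4,p[5:8]/rotprior,p[8:11]/2,p[4]/0.003]
    r=least_squares(f,[558,226,.35,.03,0]+[0]*6,x_scale=[1,1,.01,.01,.01]+[.01]*3+[1]*3)
    cov=np.linalg.inv(r.jac.T@r.jac)
    return r.x,np.sqrt(np.diag(cov)),(model(r.x)-U)
E
python3 - <<'E'
from fit import *
c=camera('top'); print(np.array(c['rotation']))
g=lambda x,y:(150+(x+.5)/4-.5,165+(y+.5)/4-.5)
obs=[((50,40,35.5),g(193,215)),((50,-60,35.5),g(358,150)),((-50,-60,35.5),g(424,310)),((-50,40,35.5),g(262,380)),
((90,110,32),g(60,203)),((90,-110,32),g(412,55)),((-90,-110,32),g(530,335)),((-90,110,32),g(175,490)),((74,0,297),g(122,93)),((74,0,36),g(240,152))]
for rp in (1e-4,.003,.01):
    x,s,res=fit(c,obs,rp); print(np.round(x[:5],4),np.round(s[:5],4),np.round(x[5:],4)); print(np.round(res,2).tolist())
E
```

```text
[ 0.10378353 -0.00249354 -1.57898666]
[ 5.554722e+02  2.298808e+02  3.957000e-01  2.890000e-02 -0.000000e+00] [2.032  2.0408 0.0028 0.0028 0.0021] [ 0.0000e+00  0.0000e+00 -0.0000e+00  1.0000e-04 -0.0000e+00  5.2108e+00]
[[0.41, 0.47], [-0.44, -0.44], [0.01, -0.13], [-0.16, -0.22], [-0.8, -0.49], [-0.46, -0.89], [0.68, 1.15], [-0.0, 0.82], [-0.05, -0.03], [0.82, -0.29]]
[ 5.557579e+02  2.308057e+02  3.956000e-01  2.890000e-02 -6.000000e-04] [3.4266e+00 3.0546e+00 4.1000e-03 4.1000e-03 2.4000e-03] [ 3.0000e-04  1.0000e-03 -1.0000e-04  0.0000e+00  0.0000e+00  5.2134e+00]
[[0.43, 0.47], [-0.43, -0.43], [0.01, -0.13], [-0.16, -0.22], [-0.77, -0.49], [-0.46, -0.88], [0.67, 1.16], [0.01, 0.81], [-0.11, -0.05], [0.83, -0.29]]
[ 5.566452e+02  2.321580e+02  3.955000e-01  2.930000e-02 -1.400000e-03] [9.2817e+00 4.6507e+00 1.0400e-02 1.0400e-02 2.9000e-03] [ 1.3000e-03  2.5000e-03 -3.0000e-04  0.0000e+00  1.0000e-04  5.2161e+00]
[[0.45, 0.47], [-0.42, -0.42], [0.01, -0.13], [-0.15, -0.23], [-0.72, -0.48], [-0.45, -0.86], [0.67, 1.16], [0.02, 0.79], [-0.19, -0.08], [0.85, -0.27]]
```

```bash
cat > rows.py <<'E'
import numpy as np,sys
from scipy.spatial.transform import Rotation as Ro
def rows(cur,yaw,targets):
    """cur world mm, yaw; targets list of (x,y,z,yaw). Tool down"""
    R=Ro.from_euler('xyz',[np.pi,0,yaw]).as_matrix()
    out=[]
    for t in targets:
        s=R.T@(np.array(t[:3])-cur)/10
        out.append([np.round(s,2).tolist(),round(-(t[3]-yaw),3)])
    for o in out: print(o)
E
python3 - <<'E'
from rows import *
rows(np.array([163.7,-551.2,256.3]),-1.282,[(430,-350,256,-.6)])
from h import *
c=camera('top')
g=lambda x,y:(150+(x+.5)/4-.5,165+(y+.5)/4-.5)
a=onz(c,*g(185,397),94);b=onz(c,*g(138,528),94);m=onz(c,*g(157,463),105);print(a,b,m,np.degrees(np.arctan2(*(a-b)[[1,0]])))
E
```

```text
[[-11.7, -31.26, 0.03], -0.682]
[485.75710498 276.55881191  94.        ] [418.58123395 299.94953796  94.        ] [452.65537548 288.06408129 105.        ] -19.198184035246268
```

>>> {"method": "jog_arm", "body": {"moves": [[[-11.7,-31.3,0],[0,0,-0.68],1],[[-11.7,-31.3,0],[0,0,-0.68],1],[[-11.7,-31.3,0],[0,0,-0.68],1],[[-11.7,-31.3,0],[0,0,-0.68],1],[[-11.7,-31.3,0],[0,0,-0.68],1],[[-11.7,-31.3,0],[0,0,-0.68],1],[[-11.7,-31.3,0],[0,0,-0.68],1],[[-11.7,-31.3,0],[0,0,-0.68],1]]}}

```text
time: 3.82
ee_pos: [431.2, -348.9, 256.5]
tcp_rot: [3.141, -0.001, -0.602]
contact_force: [0.3, -0.3, 0.6]
finger_gap: -0.003
```

```bash
python3 - <<'E'
from h import *
s=read_state(); print(s['time'],s['ee_pos'],s['tcp_rot'],s['q'],s['contact_force'])
s=read_state(); print(s['ee_pos'])
E
```

```text
3.8167 [ 431.20383799 -348.8562512   256.52181389] [ 3.14138259e+00 -5.36997682e-04 -6.01925802e-01] [-8.98091262e-01  1.05400449e-01  1.65491929e+00 -4.49992349e-05
  1.38069799e+00 -2.96156913e-01] [ 0.27631844 -0.25207468  0.56782538]
[ 431.20383799 -348.8562512   256.52181389]
```

```bash
python3 - <<'E'
from rows import *
R=Ro.from_euler('xyz',[np.pi,0,-1.282]).as_matrix()
p=np.array([163.738,-551.177,256.299])+R@[-117,-313,0]; print(p)
rows(p,-.602,[(510,-32,256.3,-0.002)])
E
```

```text
[ 430.45441128 -349.88031361  256.299     ]
[[-11.45, -30.7, -0.0], -0.6]
```

>>> {"method": "jog_arm", "body": {"moves": [[[-11.45,-30.7,0],[0,0,-0.602],1],[[-11.45,-30.7,0],[0,0,-0.602],1],[[-11.45,-30.7,0],[0,0,-0.602],1],[[-11.45,-30.7,0],[0,0,-0.602],1],[[-11.45,-30.7,0],[0,0,-0.602],1],[[-11.45,-30.7,0],[0,0,-0.602],1],[[-11.45,-30.7,0],[0,0,-0.602],1],[[-11.45,-30.7,0],[0,0,-0.602],1]]}}

```text
time: 4.48
ee_pos: [509.4, -29.9, 256.6]
tcp_rot: [-3.141, -0.001, 0.001]
contact_force: [0.0, 0.0, -0.1]
finger_gap: 0.003
```

>>> {"method": "jog_arm", "body": {"moves": [[[-3.8,-34.3,0],[0,0,0],1],[[-3.8,-34.3,0],[0,0,0],1],[[-3.8,-34.3,0],[0,0,0],1],[[-3.8,-34.3,0],[0,0,0],1],[[-3.8,-34.3,0],[0,0,0],1],[[-3.8,-34.3,0],[0,0,0],1],[[-3.8,-34.3,0],[0,0,0],1],[[-3.8,-34.3,0],[0,0,0],1]]}}

```text
time: 5.15
ee_pos: [471.9, 300.9, 256.5]
tcp_rot: [-3.141, -0.001, 0.0]
contact_force: [1.0, -0.5, 1.3]
finger_gap: 0.002
```

>>> {"method": "jog_arm", "body": {"moves": [[[0,0,0],[0,0,0],1],[[0,0,3],[0,0,0],1],[[0,0,7],[0,0,0],1],[[0,0,10],[0,0,0],1],[[0,0,12],[0,0,0],1],[[0,0,13],[0,0,0],1]]}}

```text
time: 5.65
ee_pos: [470.6, 297.9, 123.4]
tcp_rot: [3.14, 0.005, -0.0]
contact_force: [-8.3, -2.0, 33.8]
finger_gap: 0.001
```

```bash
python3 - <<'E'
from h import *
for n in ('top','wrist','scene'):
    c=camera(n); save(c,n+'1')
    if n=='top':
        a=cv2.imread('pics/top1.png')[165:310,150:300]; cv2.imwrite('pics/topc1.png',cv2.resize(a,None,fx=4,fy=4,interpolation=cv2.INTER_CUBIC))
print(read_state())
E
```

```text
{'time': 5.8, 'q': array([ 3.47363828e-01,  2.54267012e-01,  1.75668862e+00, -4.64936093e-05,
        1.13056593e+00,  3.47527871e-01]), 'qvel': array([-1.02137453e-03, -1.13983914e-02, -1.43364916e-02,  1.12434979e-05,
       -1.11461820e-02, -2.65733013e-04]), 'tau': array([ 1.02194734e-01, -3.90326178e+01, -2.88674283e+01,  7.14063848e-03,
        1.17831454e-01,  1.00858557e-03]), 'ee_pos': array([472.85140908, 298.6965446 , 126.57506769]), 'tcp_rot': array([ 3.14157732e+00, -8.11677208e-05, -1.44229782e-04]), 'contact_force': array([ 1.07519062, -0.86269392,  0.08929724]), 'wrist_torque': array([ 0.02369066, -0.02083511, -0.02603542]), 'finger_gap': -0.0038968872623199717}
```

View pics/topc1.png

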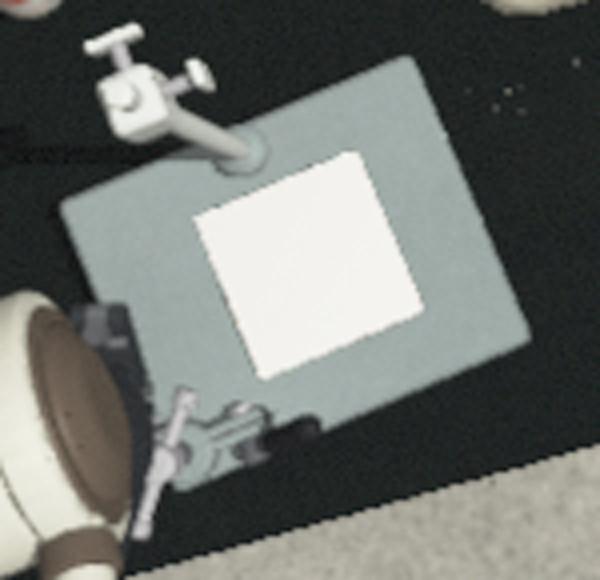

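View pics/wrist1.png

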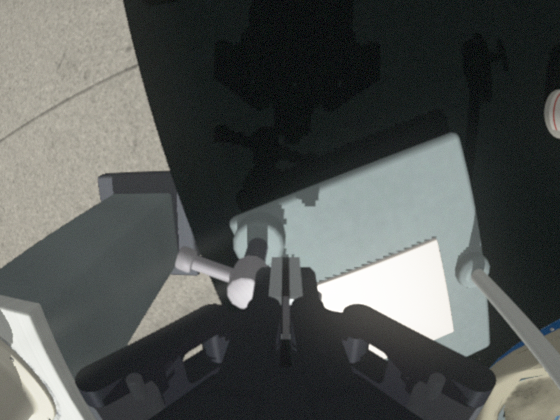

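View pics/scene1.png

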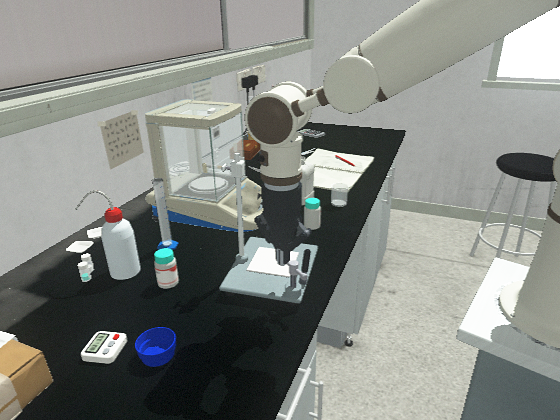

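>>> {"method": "jog_arm", "body": {"moves": [[[0,-1.4,0],[0,0,0],1],[[0,-1.4,0.8],[0,0,0],1],[[0,-1.4,1.6],[0,0,0],1],[[0,-1.4,2.3],[0,0,0],1],[[0,-1.4,2.5],[0,0,0],1],[[0,-1.4,2.5],[0,0,0],1]]}}

```text
time: 6.3
ee_pos: [471.6, 312.3, 99.9]
tcp_rot: [3.141, 0.002, -0.0]
contact_force: [0.1, -0.3, 0.3]
finger_gap: -0.003
```

```bash
cat > arc.py <<'E'
import numpy as np
def arc(cur,c,r,angs):
    for a in angs:
        p=np.array(c)+r*np.array([np.cos(np.radians(a)),np.sin(np.radians(a))]); d=(p-cur)/10
        print(f"[[{d[0]:.2f}, {-d[1]:.2f}, 0], [0, 0, 0], 1]",end=', ')
    print();print(p)
E
python3 -c "
from arc import *
arc((472,312.5),(452.7,288.3),30,[25,0,-25,-50,-75,-100,-125,-150])"
```

```text
[[0.79, 1.15, 0], [0, 0, 0], 1], [[1.07, 2.42, 0], [0, 0, 0], 1], [[0.79, 3.69, 0], [0, 0, 0], 1], [[-0.00, 4.72, 0], [0, 0, 0], 1], [[-1.15, 5.32, 0], [0, 0, 0], 1], [[-2.45, 5.37, 0], [0, 0, 0], 1], [[-3.65, 4.88, 0], [0, 0, 0], 1], [[-4.53, 3.92, 0], [0, 0, 0], 1], 
[426.71923789 273.3       ]
```

>>> {"method": "jog_arm", "body": {"moves": [[[0.79,1.15,0],[0,0,0],1],[[1.07,2.42,0],[0,0,0],1],[[0.79,3.69,0],[0,0,0],1],[[0,4.72,0],[0,0,0],1],[[-1.15,5.32,0],[0,0,0],1],[[-2.45,5.37,0],[0,0,0],1],[[-3.65,4.88,0],[0,0,0],1],[[-4.53,3.92,0],[0,0,0],1]]}}

```text
time: 6.97
ee_pos: [427.3, 272.3, 101.8]
tcp_rot: [3.14, -0.001, -0.002]
contact_force: [1.6, -5.1, -0.3]
finger_gap: -0.003
```

```bash
cat > look.py <<'E'
from h import *
import sys
def look(tag,wr=True):
    c=camera('top'); save(c,'top'+tag)
    a=c['pixels'][165:310,150:300,::-1]; a=cv2.resize(a,None,fx=3,fy=3,interpolation=cv2.INTER_CUBIC)
    if wr:
        w=camera('wrist'); save(w,'wrist'+tag); b=cv2.resize(w['pixels'][100:350,100:400,::-1],(450,375)); b=cv2.copyMakeBorder(b,0,60,0,0,cv2.BORDER_CONSTANT)
        a=np.hstack([a[:435,:330],b])
    cv2.imwrite('pics/look'+tag+'.png',a)
    # track rod head & plate: ECC vs top0
    t0=cv2.cvtColor(cv2.imread('pics/top0.png'),cv2.COLOR_BGR2GRAY).astype(np.float32); t1=cv2.cvtColor(cv2.imread('pics/top'+tag+'.png'),cv2.COLOR_BGR2GRAY).astype(np.float32)
    def tr(y0,y1,x0,x1):
        W=np.eye(2,3,dtype=np.float32)
        cc,W=cv2.findTransformECC(t0[y0:y1,x0:x1],t1,np.array([[1,0,x0],[0,1,y0]],np.float32),cv2.MOTION_TRANSLATION,(3,200,1e-6),None,3)
        return np.round(W[:,2]-[x0,y0],3),round(cc,4)
    print('head',tr(170,202,168,206),'tile',tr(198,262,192,260))
    s=read_state(); print(s['time'],s['ee_pos'],s['contact_force'])
if __name__=='__main__': look(sys.argv[1])
E
python3 look.py 2
```

```text
head (array([ 0.454, -0.072]), 0.9927) tile (array([0.738, 0.421]), 0.9926)
7.0667 [425.93861982 274.27727237 101.29335508] [-0.75791186 -0.72121693  0.13021205]
```

View pics/look2.png

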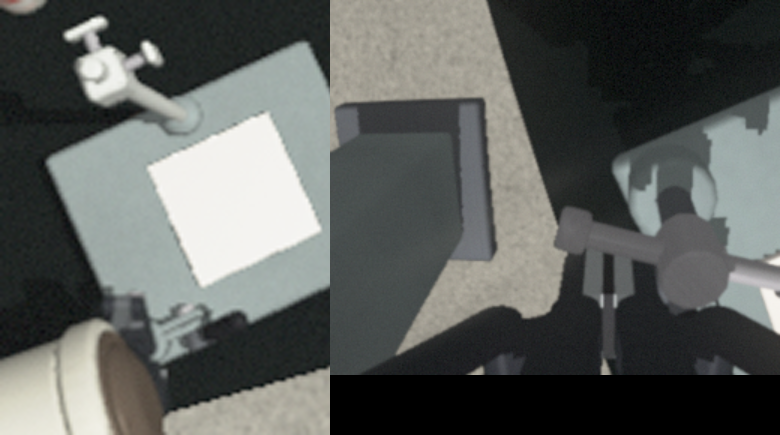

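```bash
cat > trk.py <<'E'
import cv2,numpy as np,sys
def load(t): return cv2.cvtColor(cv2.imread(f'pics/top{t}.png'),cv2.COLOR_BGR2GRAY).astype(np.float32)
def tr(t0,t1,y0,y1,x0,x1,mode=cv2.MOTION_EUCLIDEAN):
    from scipy.optimize import least_squares
    T=cv2.GaussianBlur(t0,(0,0),.7); I=cv2.GaussianBlur(t1,(0,0),.7)
    ys,xs=np.mgrid[y0:y1,x0:x1].astype(np.float32); cx,cy=(x0+x1)/2,(y0+y1)/2
    A=T[y0:y1,x0:x1]
    def f(p):
        c,s=np.cos(p[2]),np.sin(p[2]); X=xs-cx; Y=ys-cy
        B=cv2.remap(I,(cx+c*X-s*Y+p[0]).astype(np.float32),(cy+s*X+c*Y+p[1]).astype(np.float32),cv2.INTER_CUBIC)
        return ((B-A)).ravel()/10
    best=None
    for u in (0,2):
        for v in (-2,0,2):
            r=least_squares(f,[u,v,0],diff_step=1e-2,x_scale=[1,1,.02],loss='soft_l1')
            if best is None or r.cost<best.cost: best=r
    return best.x,best.cost
def report(t,ref='0'):
    a,b=load(ref),load(t)
    for n,w in dict(head=(180,200,172,192),wing=(180,190,192,206),plate=(176,250,215,285),tile=(198,262,192,260)).items():
        x,c=tr(a,b,*w); print(n,np.round(x[:2],2),round(float(x[2]),4),round(c,1))
if __name__=='__main__': report(*sys.argv[1:])
E
python3 trk.py 1; echo; python3 trk.py 2
```

```text
head [-0.21  0.31] -0.0145 57.9
wing [-0.22 -0.03] -0.0656 39.5
plate [0. 0.] 0.0 221.9
tile [0. 0.] 0.0 226.5

head [ 0.53 -0.27] -0.0018 73.1
wing [ 0.37 -0.31] 0.0 39.7
plate [ 0.38 -0.26] -0.0288 175.9
tile [0.99 0.56] 0.0001 409.7
```

```bash
cat > trk.py <<'E'
import cv2,numpy as np,sys
def load(t): return cv2.imread(f'pics/top{t}.png').astype(np.float32).min(2)
def tile(g):
    m=(g>205).astype(np.uint8); m[:195]=0;m[268:]=0;m[:,:190]=0;m[:,264:]=0
    cs,_=cv2.findContours(m,cv2.RETR_EXTERNAL,cv2.CHAIN_APPROX_NONE); c=max(cs,key=cv2.contourArea)
    q=cv2.boxPoints(cv2.minAreaRect(c)); 
    # refine edges: subpixel crossing at perpendicular scans, line fits
    q=q[np.argsort(np.arctan2(*(q-q.mean(0)).T[::-1]))]
    lines=[]
    for i in range(4):
        a,b=q[i],q[(i+1)%4]; d=(b-a)/np.linalg.norm(b-a); n=np.array([d[1],-d[0]])
        if np.dot(n,(a+b)/2-q.mean(0))<0:n=-n
        P=[]
        for t in np.linspace(.12,.88,60):
            s=np.arange(-4,4.01,.1); pts=(a+(b-a)*t)[None]+s[:,None]*n
            v=cv2.remap(g,pts[None,:,0].astype(np.float32),pts[None,:,1].astype(np.float32),cv2.INTER_LINEAR)[0]
            mid=(v[:8].mean()+v[-8:].mean())/2
            k=np.where((v[:-1]>=mid)&(v[1:]<mid))[0]
            if len(k) and v[:8].mean()-v[-8:].mean()>20: P.append(pts[k[0]])
        P=np.array(P,np.float32); l=cv2.fitLine(P,cv2.DIST_HUBER,0,.01,.01).ravel(); lines.append(l)
    Q=[]
    for i in range(4):
        l,m2=lines[i-1],lines[i]; A=np.c_[l[:2],-m2[:2]]; t=np.linalg.solve(A,m2[2:]-l[2:]); Q.append(l[2:]+l[:2]*t[0])
    return np.array(Q)
def head(g):
    # circle-ish rod top + block: upsampled template NCC vs. ref, in high-gray
    T=load('0')[182:200,174:193]
    U=cv2.resize(g[172:212,164:206],None,fx=10,fy=10,interpolation=cv2.INTER_CUBIC); V=cv2.resize(T,None,fx=10,fy=10,interpolation=cv2.INTER_CUBIC)
    r=cv2.matchTemplate(U,V,cv2.TM_CCOEFF_NORMED); _,mx,_,p=cv2.minMaxLoc(r)
    # wing
    T2=load('0')[170:192,186:206]
    V2=cv2.resize(T2,None,fx=10,fy=10,interpolation=cv2.INTER_CUBIC);U2=cv2.resize(g[160:202,176:216],None,fx=10,fy=10,interpolation=cv2.INTER_CUBIC)
    r2=cv2.matchTemplate(U2,V2,cv2.TM_CCOEFF_NORMED); _,m2,_,p2=cv2.minMaxLoc(r2)
    return np.array([p[0]/10-10,p[1]/10-10]),mx,np.array([p2[0]/10-10,p2[1]/10-10]),m2
if __name__=='__main__':
    g0=load('0');q0=tile(g0)
    for t in sys.argv[1:]:
        g=load(t);q=tile(g); print(t,'tile',np.round(q-q0,2).tolist(),'mean',np.round((q-q0).mean(0),2)); print('  head',head(g))
E
python3 trk.py 0 1 2; python3 -c "
import cv2,numpy as np
a=[cv2.resize(cv2.imread(f'pics/top{t}.png')[160:235,160:250],None,fx=4,fy=4) for t in (1,2)]
cv2.imwrite('pics/cmp.png',np.hstack(a))"
```

```text
0 tile [[0.0, 0.0], [0.0, 0.0], [0.0, 0.0], [0.0, 0.0]] mean [0. 0.]
  head (array([0., 0.]), 0.9992879033088684, array([0., 0.]), 0.9997334480285645)
1 tile [[0.009999999776482582, -0.05000000074505806], [-0.009999999776482582, 0.05000000074505806], [-0.07000000029802322, -0.05000000074505806], [-0.019999999552965164, 0.009999999776482582]] mean [-0.02 -0.01]
  head (array([-0.2,  0.2]), 0.9914113879203796, array([0. , 0.3]), 0.994762122631073)
2 tile [[0.7599999904632568, 1.190000057220459], [0.14000000059604645, -0.07000000029802322], [1.159999966621399, -0.5299999713897705], [1.6299999952316284, 0.550000011920929]] mean [0.92 0.28]
  head (array([ 0.6, -0.1]), 0.9930704236030579, array([ 0.5, -0.4]), 0.9932074546813965)
```

View pics/cmp.png

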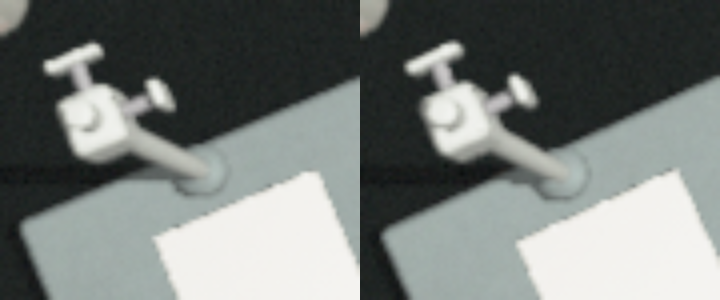

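```bash
cat > pose.py <<'E'
from h import *
from trk import *
from scipy.optimize import least_squares
C=dict(fx=388.349,fy=388.349,cx=282.067,cy=207.85,xyz=[516.746,97.791,915.748+5.2],rotation=[0.10378353,-0.00249354,-1.57898666])
L=np.array([(50,40,35.5),(50,-60,35.5),(-50,-60,35.5),(-50,40,35.5),(74,0,297)],float)
P0=np.array([150+122.5/4-.5,165+93.5/4-.5])
dd=np.array([140,184,0.])/np.hypot(140,184); nn=np.array([-dd[1],dd[0],0])
def model(p,LL=L):
    Rt=Ro.from_rotvec(p[3]*np.cross([0,0,1],nn)+p[4]*np.cross([0,0,1],dd)).as_matrix()
    W=(Ro.from_euler('z',p[2]).as_matrix()@(Rt@LL.T)).T+[p[0],p[1],0]
    return W
def pix(W):
    q=(RR(C).T@(W-np.array(C['xyz'])).T).T
    return np.c_[C['cx']+C['fx']*q[:,0]/-q[:,2],C['cy']-C['fy']*q[:,1]/-q[:,2]]
def solve(t):
    g=load(t); q=tile(g); h,s,h2,s2=head(g); U=np.vstack([q,P0+(h+h2)/2 if 1 else 0])
    f=lambda p:(pix(model(p))-U).ravel()*np.r_[np.ones(8),3,3]
    r=least_squares(f,[556,230,.39,.03,0],x_scale=[1,1,.01,.01,.01])
    return r.x,r.fun
if __name__=='__main__':
    for t in sys.argv[1:]:
        x,f=solve(t); print(t,np.round(x,4),np.round(np.abs(f).max(),2),'screw@94',np.round(model(x,np.array([[-70,92,94.]])),1))
E
python3 pose.py 0 1 2
```

```text
0 [ 5.550490e+02  2.300343e+02  4.009000e-01  2.670000e-02 -1.400000e-03] 0.36 screw@94 [[452.3 287.9  91. ]]
1 [ 5.551300e+02  2.300743e+02  4.004000e-01  2.850000e-02 -1.400000e-03] 0.33 screw@94 [[452.2 288.   90.8]]
2 [ 5.538652e+02  2.278645e+02  4.283000e-01  1.830000e-02 -2.000000e-04] 0.21 screw@94 [[450.3 282.8  92. ]]
```

```bash
python3 -c "
from arc import *
arc((426.7,273.3),(450.4,283),28,[-167-i*10 for i in range(8)])"
```

```text
[[-0.36, -0.34, 0], [0, 0, 0], 1], [[-0.43, -0.82, 0], [0, 0, 0], 1], [[-0.41, -1.31, 0], [0, 0, 0], 1], [[-0.31, -1.79, 0], [0, 0, 0], 1], [[-0.12, -2.24, 0], [0, 0, 0], 1], [[0.13, -2.66, 0], [0, 0, 0], 1], [[0.46, -3.02, 0], [0, 0, 0], 1], [[0.85, -3.32, 0], [0, 0, 0], 1], 
[435.15010702 306.4827759 ]
```

>>> {"method": "jog_arm", "body": {"moves": [[[-0.36,-0.34,0],[0,0,0],1],[[-0.43,-0.82,0],[0,0,0],1],[[-0.41,-1.31,0],[0,0,0],1],[[-0.31,-1.79,0],[0,0,0],1],[[-0.12,-2.24,0],[0,0,0],1],[[0.13,-2.66,0],[0,0,0],1],[[0.46,-3.02,0],[0,0,0],1],[[0.85,-3.32,0],[0,0,0],1]]}}

```text
time: 7.73
ee_pos: [435.8, 307.4, 101.1]
tcp_rot: [-3.142, 0.001, 0.0]
contact_force: [-2.6, -1.6, -0.3]
finger_gap: 0.0
```

```bash
sed -i "/# track rod/,/print('head'/d" look.py; python3 look.py 3; python3 pose.py 3
```

```text
7.8333 [436.47743033 307.45053103 101.36509938] [-0.78550955 -0.07815379  0.46887624]
3 [ 5.539072e+02  2.279293e+02  4.295000e-01  1.210000e-02 -6.000000e-04] 0.22 screw@94 [[450.8 282.6  92.7]]
```

View pics/look3.png

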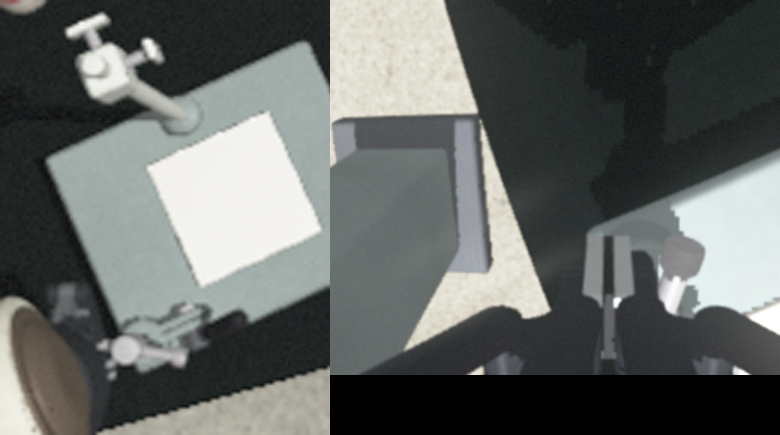

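```bash
python3 -c "
from arc import *
arc((435.2,306.5),(450.9,282.8),28.5,[-247-i*10 for i in range(8)])"
```

```text
[[0.46, -0.25, 0], [0, 0, 0], 1], [[0.93, -0.41, 0], [0, 0, 0], 1], [[1.42, -0.48, 0], [0, 0, 0], 1], [[1.92, -0.46, 0], [0, 0, 0], 1], [[2.40, -0.36, 0], [0, 0, 0], 1], [[2.86, -0.17, 0], [0, 0, 0], 1], [[3.29, 0.09, 0], [0, 0, 0], 1], [[3.65, 0.43, 0], [0, 0, 0], 1], 
[471.7435805  302.23695326]
```

>>> {"method": "jog_arm", "body": {"moves": [[[0.46,-0.25,0],[0,0,0],1],[[0.93,-0.41,0],[0,0,0],1],[[1.42,-0.48,0],[0,0,0],1],[[1.92,-0.46,0],[0,0,0],1],[[2.4,-0.36,0],[0,0,0],1],[[2.86,-0.17,0],[0,0,0],1],[[3.29,0.09,0],[0,0,0],1],[[3.65,0.43,0],[0,0,0],1]]}}

```text
time: 8.5
ee_pos: [471.4, 301.9, 100.5]
tcp_rot: [3.141, 0.003, -0.0]
contact_force: [-0.6, 0.7, -1.0]
finger_gap: 0.002
```

```bash
python3 look.py 4; python3 pose.py 4
```

```text
8.6 [473.4259138  302.04797332 101.45919714] [0.95181145 0.4287685  0.47024923]
4 [ 5.538174e+02  2.279635e+02  4.293000e-01  7.700000e-03 -8.000000e-04] 0.25 screw@94 [[451.2 282.6  93.2]]
```

View pics/look4.png

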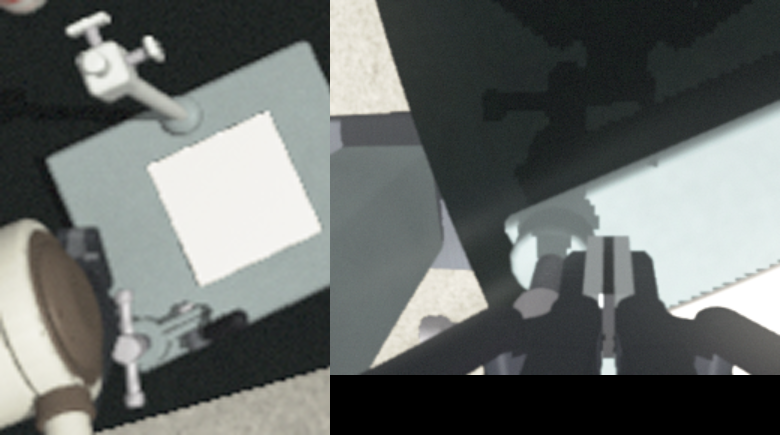

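```bash
python3 -c "
from arc import *
arc((471.7,302.2),(451.3,282.7),29,[-325-i*9 for i in range(8)])"
```

```text
[[0.34, 0.29, 0], [0, 0, 0], 1], [[0.57, 0.68, 0], [0, 0, 0], 1], [[0.73, 1.10, 0], [0, 0, 0], 1], [[0.83, 1.55, 0], [0, 0, 0], 1], [[0.86, 2.00, 0], [0, 0, 0], 1], [[0.82, 2.45, 0], [0, 0, 0], 1], [[0.70, 2.89, 0], [0, 0, 0], 1], [[0.52, 3.31, 0], [0, 0, 0], 1], 
[476.90548019 269.08532468]
```

>>> {"method": "jog_arm", "body": {"moves": [[[0.34,0.29,0],[0,0,0],1],[[0.57,0.68,0],[0,0,0],1],[[0.73,1.1,0],[0,0,0],1],[[0.83,1.55,0],[0,0,0],1],[[0.86,2.0,0],[0,0,0],1],[[0.82,2.45,0],[0,0,0],1],[[0.7,2.89,0],[0,0,0],1],[[0.52,3.31,0],[0,0,0],1]]}}

```text
time: 9.27
ee_pos: [477.9, 268.9, 101.6]
tcp_rot: [-3.141, -0.001, -0.0]
contact_force: [0.5, 1.1, -0.2]
finger_gap: -0.002
```

```bash
python3 look.py 5; python3 pose.py 5
```

```text
9.3667 [477.39365505 268.57859267 101.3450634 ] [-0.02167795 -0.46981119  0.09736675]
5 [ 5.537824e+02  2.280079e+02  4.295000e-01  4.600000e-03 -9.000000e-04] 0.2 screw@94 [[451.4 282.5  93.5]]
```

View pics/look5.png

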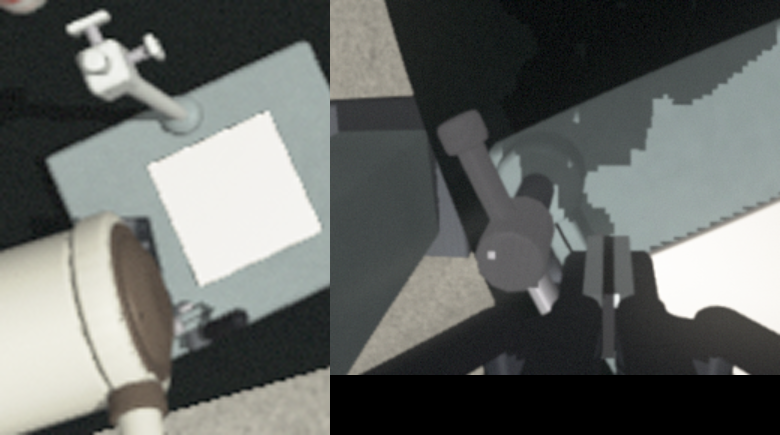

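```bash
cat > avg.py <<'E'
from pose import *
def avg(tag,n=6):
    X=[]; S=0
    for i in range(n):
        c=camera('top'); S=S+c['pixels'].astype(float)
    im=(S/n).round().astype(np.uint8); cv2.imwrite(f'pics/top{tag}.png',im[:,:,::-1])
    x,f=solve(tag); print(tag,np.round(x,4),np.abs(f).max().round(2))
if __name__=='__main__': avg(sys.argv[1])
E
python3 avg.py A1;python3 avg.py A2; python3 trk.py 1 2 3 4 5 A1 A2 | grep head
```

```text
A1 [ 5.538120e+02  2.280226e+02  4.291000e-01  4.300000e-03 -5.000000e-04] 0.2
A2 [ 5.538022e+02  2.280483e+02  4.287000e-01  4.300000e-03 -5.000000e-04] 0.17
  head (array([-0.2,  0.2]), 0.9914113879203796, array([0. , 0.3]), 0.994762122631073)
  head (array([ 0.6, -0.1]), 0.9930704236030579, array([ 0.5, -0.4]), 0.9932074546813965)
  head (array([ 0.9, -1.2]), 0.9923248291015625, array([ 0.8, -1.4]), 0.9939642548561096)
  head (array([ 1.2, -1.9]), 0.9913798570632935, array([ 1. , -2.1]), 0.9943029880523682)
  head (array([ 1.3, -2.4]), 0.9841018319129944, array([ 1.2, -2.6]), 0.9934526085853577)
  head (array([ 1.3, -2.5]), 0.9844083786010742, array([ 1.1, -2.7]), 0.993462085723877)
  head (array([ 1.3, -2.5]), 0.9843482971191406, array([ 1.1, -2.7]), 0.9933664202690125)
```

```bash
python3 -c "
from arc import *
arc((476.9,269.1),(451.5,282.5),29,[-395-i*7.5 for i in range(4)])"
```

```text
[[-0.16, 0.32, 0], [0, 0, 0], 1], [[-0.40, 0.62, 0], [0, 0, 0], 1], [[-0.68, 0.88, 0], [0, 0, 0], 1], [[-0.98, 1.11, 0], [0, 0, 0], 1], 
[467.08168864 258.04164807]
```

>>> {"method": "jog_arm", "body": {"moves": [[[-0.16,0.32,0],[0,0,0],1],[[-0.4,0.62,0],[0,0,0],1],[[-0.68,0.88,0],[0,0,0],1],[[-0.98,1.11,0],[0,0,0],1],[[-0.98,1.11,0],[0,0,0],1]]}}

```text
time: 10.38
ee_pos: [467.2, 259.0, 101.5]
tcp_rot: [-3.139, -0.0, -0.001]
contact_force: [-0.5, 5.0, -0.8]
finger_gap: -0.0
```

```bash
python3 avg.py A3; python3 look.py 6; python3 trk.py A3
```

```text
A3 [ 5.537027e+02  2.279981e+02  4.267000e-01  3.300000e-03 -4.000000e-04] 0.2
10.7833 [467.24742284 259.07164027 101.43630045] [ 0.49527027  4.63274617 -0.72449086]
A3 tile [[0.9700000286102295, 0.9599999785423279], [0.23000000417232513, -0.20999999344348907], [1.25, -0.8299999833106995], [1.25, 0.6700000166893005]] mean [0.92 0.15]
  head (array([ 1.4, -2.6]), 0.985022246837616, array([ 1.3, -2.9]), 0.9913302063941956)
```

View pics/look6.png

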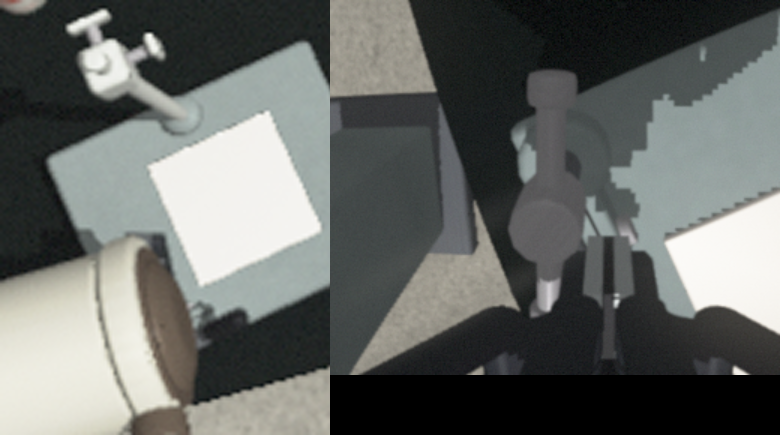

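>>> {"method": "jog_arm", "body": {"moves": [[[0.5,-0.8,0],[0,0,0],1],[[0.5,-0.8,-2.5],[0,0,0],1],[[0.5,-0.8,-4.5],[0,0,0],1],[[-2,-3.5,-4.5],[0,0,0],1],[[-5,-4.3,-4.5],[0,0,0],1],[[-5,-4.3,-4.5],[0,0,0],1]]}}

```text
time: 11.28
ee_pos: [413.3, 302.6, 145.6]
tcp_rot: [3.141, 0.004, 0.003]
contact_force: [-0.3, -0.5, 0.6]
finger_gap: 0.004
```

```bash
python3 avg.py A4; python3 look.py 7; python3 - <<'E'
from h import *
for n in ('scene','top','wrist'):
    c=camera(n); 
    if n!='top':save(c,n+'7')
    if n=='wrist': continue
    for t in ('lever_tip','bar_end','bar_centre'):
        for r in pinpoint(c,t)[:2]: print(n,t,round(r['score'],2),np.round(toworld(c,r['point']),1))
a=cv2.imread('pics/scene7.png')[200:310,210:330]; b=cv2.imread('pics/scene0.png')[200:310,210:330]
cv2.imwrite('pics/sc7.png',cv2.resize(np.vstack([b,a]),None,fx=2.7,fy=2.7,interpolation=cv2.INTER_CUBIC))
E
```

```text
A4 [ 5.537332e+02  2.280033e+02  4.284000e-01  3.200000e-03 -2.000000e-04] 0.18
11.6833 [418.43039019 300.93241481 146.31230073] [-0.09376428 -0.20865188 -0.42145543]
scene bar_end 0.63 [451.  241.9  92.6]
scene bar_end 0.36 [ 625.5 -203.6   38.6]
scene bar_centre 0.68 [452.1 286.2  93.5]
top lever_tip 0.58 [469.3 208.2  87.7]
top bar_end 0.76 [448.  240.7  95.2]
top bar_centre 0.47 [451.6 284.4  94.9]
```

View pics/look7.png

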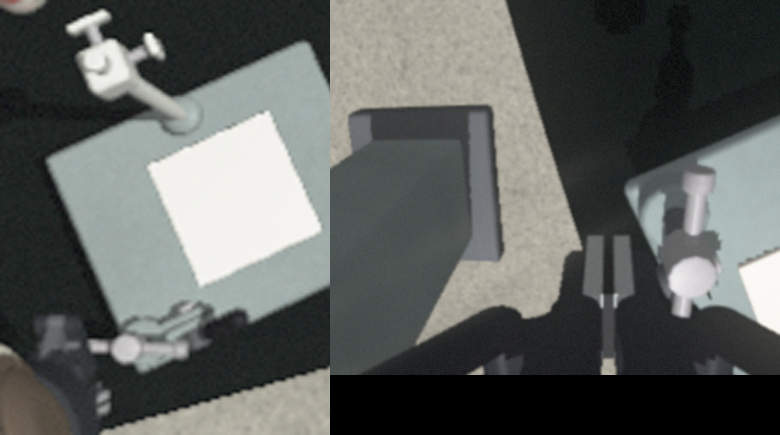

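View pics/sc7.png

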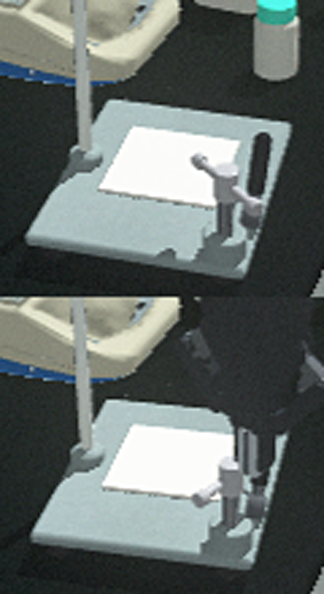

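View pics/wrist7.png

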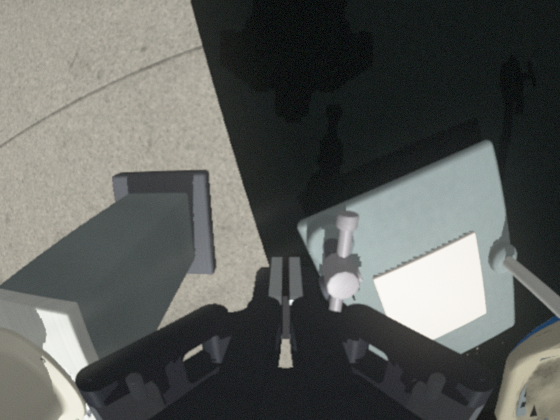

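>>> {"method": "jog_arm", "body": {"moves": [[[5.3,13.1,-2.4],[0,0,0],1],[[5.3,13.1,-2.4],[0,0,0],1],[[5.3,13.1,-2.4],[0,0,0],1],[[5.3,13.1,-2.4],[0,0,0],1],[[20.3,14.7,-0.4],[0,0,0],1],[[20.3,14.7,-0.4],[0,0,0],1],[[20.3,14.7,-0.4],[0,0,0],1],[[20.3,14.7,-0.4],[0,0,0],1]]}}

```text
time: 12.8
ee_pos: [623.6, 153.2, 149.9]
tcp_rot: [3.141, -0.002, -0.001]
contact_force: [0.7, 0.2, 0.7]
finger_gap: -0.003
```

>>> {"method": "jog_arm", "body": {"moves": [[[0,0,0],[0,0,0],1],[[0,0,2.5],[0,0,0],1],[[0,0,5],[0,0,0],1],[[0,0,7],[0,0,0],1],[[0,0,8],[0,0,0],1],[[0,0,8],[0,0,0],1]]}}

```text
time: 13.3
ee_pos: [618.1, 154.3, 67.4]
tcp_rot: [3.141, 0.006, 0.0]
contact_force: [-0.5, -0.5, 0.1]
finger_gap: -0.002
```

```bash
python3 avg.py A5; python3 look.py 8; python3 trk.py A5
```

```text
13.7 [621.41619911 154.39355763  71.56778682] [0.09904175 0.83938687 0.1224673 ]Traceback (most recent call last):
  File "avg.py", line 8, in <module>
    if __name__=='__main__': avg(sys.argv[1])
                             ~~~^^^^^^^^^^^^^
  File "avg.py", line 7, in avg
    x,f=solve(tag); print(tag,np.round(x,4),np.abs(f).max().round(2))
        ~~~~~^^^^^
  File "pose.py", line 16, in solve
    g=load(t); q=tile(g); h,s,h2,s2=head(g); U=np.vstack([q,P0+(h+h2)/2 if 1 else 0])
                 ~~~~^^^
  File "trk.py", line 20, in tile
    P=np.array(P,np.float32); l=cv2.fitLine(P,cv2.DIST_HUBER,0,.01,.01).ravel(); lines.append(l)
                                ~~~~~~~~~~~^^^^^^^^^^^^^^^^^^^^^^^^^^^^
cv2.error: OpenCV(4.12.0) /io/opencv/modules/imgproc/src/linefit.cpp:618: error: (-215:Assertion failed) npoints2 >= 0 || npoints3 >= 0 in function 'fitLine'

Traceback (most recent call last):
  File "trk.py", line 38, in <module>
    g=load(t);q=tile(g); print(t,'tile',np.round(q-q0,2).tolist(),'mean',np.round((q-q0).mean(0),2)); print('  head',head(g))
                ~~~~^^^
  File "trk.py", line 20, in tile
    P=np.array(P,np.float32); l=cv2.fitLine(P,cv2.DIST_HUBER,0,.01,.01).ravel(); lines.append(l)
                                ~~~~~~~~~~~^^^^^^^^^^^^^^^^^^^^^^^^^^^^
cv2.error: OpenCV(4.12.0) /io/opencv/modules/imgproc/src/linefit.cpp:618: error: (-215:Assertion failed) npoints2 >= 0 || npoints3 >= 0 in function 'fitLine'
```

View pics/look8.png

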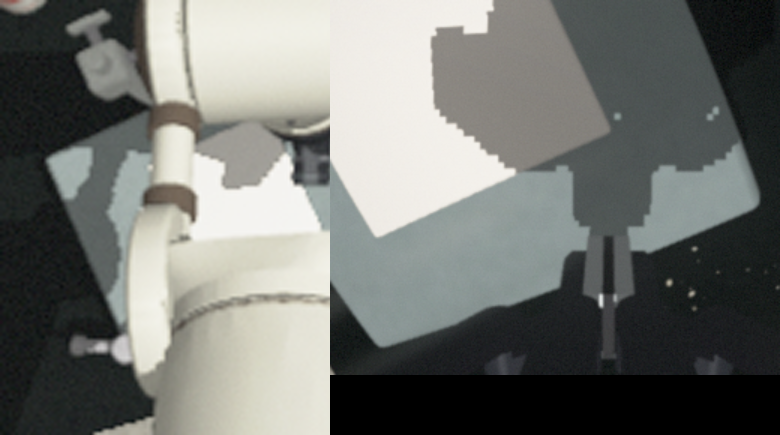

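```bash
cat > hd.py <<'E'
from pose import *
def grab(n,tag):
    S=0
    for i in range(n): S=S+camera('top')['pixels'].astype(float)
    cv2.imwrite(f'pics/top{tag}.png',(S/n).round().astype(np.uint8)[:,:,::-1])
def shift(a,b,win=(166,200,170,196)):
    y0,y1,x0,x1=win; F=10
    A=load(a);B=load(b)
    T=cv2.resize(A[y0:y1,x0:x1],None,fx=F,fy=F,interpolation=cv2.INTER_CUBIC);U=cv2.resize(B[y0-4:y1+4,x0-4:x1+4],None,fx=F,fy=F,interpolation=cv2.INTER_CUBIC)
    r=cv2.matchTemplate(U,T,cv2.TM_CCOEFF_NORMED); _,m,_,p=cv2.minMaxLoc(r)
    x,y=p; sub=[]
    for l in (r[y,x-8:x+9:8],r[y-8:y+9:8,x]): l=l.ravel(); sub.append((l[0]-l[2])/(2*(l[0]-2*l[1]+l[2]))*8)
    return np.round([(x+sub[0])/F-4,(y+sub[1])/F-4],3),round(m,4)
E
python3 - <<'E'
from hd import *
x=np.array([553.7,228,.428,.003,0])
H=L[4:5]
for i in (3,4):
    d=x.copy(); d[i]+=.001; print(i,pix(model(d,H))-pix(model(x,H)))
grab(6,'P0');grab(6,'P0b'); print(shift('P0','P0b')); print(read_state()['contact_force'])
E
```

```text
3 [[-0.05284903  0.17104162]]
4 [[-0.17074032 -0.03407591]]
(array([-0.016,  0.006], dtype=float32), 0.9996)
[-0.43946099 -0.1192921  -1.30546422]
```

>>> {"method": "jog_arm", "body": {"moves": [[[0,0,0.5],[0,0,0],1],[[0,0,1],[0,0,0],1],[[0,0,1.1],[0,0,0],1],[[0,0,1.2],[0,0,0],1],[[0,0,1.25],[0,0,0],1],[[0,0,1.3],[0,0,0],1]]}}

```text
time: 14.8
ee_pos: [620.7, 154.3, 57.3]
tcp_rot: [3.142, -0.0, 0.0]
contact_force: [-0.2, 0.1, -0.4]
finger_gap: 0.0
```

Repeatability is about 0.02 px, or 0.0001 rad. Next I press gently.

>>> {"method": "jog_arm", "body": {"moves": [[[0,0,0.03],[0,0,0],1],[[0,0,0.06],[0,0,0],1],[[0,0,0.1],[0,0,0],1],[[0,0,0.1],[0,0,0],1]]}}

```text
time: 15.13
ee_pos: [620.9, 154.3, 56.8]
tcp_rot: [-3.142, -0.0, 0.0]
contact_force: [-1.9, 0.4, 2.4]
finger_gap: 0.003
```

```bash
python3 - <<'E'
from hd import *
print(read_state()['contact_force'],read_state()['ee_pos'])
grab(5,'P1'); print(shift('P0','P1')); print(read_state()['contact_force'],read_state()['ee_pos'])
E
```

```text
[-1.87768809  0.44349654  2.36765056] [620.89086528 154.31465274  56.84515021]
(array([-0.049, -0.091], dtype=float32), 0.9761)
[-2.09636697 -0.93151806  5.23673082] [620.88954508 154.33549645  56.78985465]
```

>>> {"method": "jog_arm", "body": {"moves": [[[0,0,0.05],[0,0,0],1],[[0,0,0.1],[0,0,0],1],[[0,0,0.1],[0,0,0],1]]}}

```text
time: 15.63
ee_pos: [621.0, 154.3, 56.7]
tcp_rot: [3.141, -0.0, 0.0]
contact_force: [-5.3, -0.2, 10.7]
finger_gap: -0.002
```

```bash
python3 - <<'E'
from hd import *
grab(5,'P2'); print(shift('P1','P2')); print(read_state()['contact_force'],read_state()['ee_pos'])
E
```

```text
(array([ 0.042, -0.09 ], dtype=float32), 0.998)
[-4.74734578  0.08997645 10.98936525] [620.97890331 154.2960719   56.69185226]
```

>>> {"method": "jog_arm", "body": {"moves": [[[0,0,-0.1],[0,0,0],1],[[0,0,-0.3],[0,0,0],1],[[0,0,-0.3],[0,0,0],1]]}}

```text
time: 16.13
ee_pos: [620.8, 154.3, 58.2]
tcp_rot: [-3.142, -0.0, -0.0]
contact_force: [-0.4, -0.7, -0.4]
finger_gap: 0.001
```

```bash
python3 - <<'E'
from hd import *
grab(6,'P3'); print(shift('P3','P1'),shift('P3','P2')); print(read_state()['contact_force'],read_state()['ee_pos'])
E
```

```text
(array([ 0.067, -0.065], dtype=float32), 0.9976) (array([ 0.115, -0.152], dtype=float32), 0.9964)
[1.01968856 0.26770753 0.37892539] [620.50642627 154.29312075  57.95252685]
```

>>> {"method": "jog_arm", "body": {"moves": [[[0,0,-3.5],[0,0,0],1],[[-2,-1,-7],[0,0,0],1],[[-6,-3,-8],[0,0,0],1],[[-9.5,-4.6,-8],[0,0,0],1],[[-11,-8,-8],[0,0,0],1],[[-11,-12,-8],[0,0,0],1],[[-10.5,-15.5,-8],[0,0,0],1],[[-9.9,-16.9,-8],[0,0,0],1]]}}

```text
time: 17.1
ee_pos: [520.5, 327.4, 138.6]
tcp_rot: [-3.14, -0.001, 0.003]
contact_force: [-0.0, -0.4, 0.8]
finger_gap: -0.001
```

>>> {"method": "jog_arm", "body": {"moves": [[[0,0,0],[0,0,0],1],[[0,0,3],[0,0,0],1],[[0,0,5.5],[0,0,0],1],[[0,0,7],[0,0,0],1],[[0,0,7.6],[0,0,0],1],[[0,0,7.8],[0,0,0],1]]}}

```text
time: 17.6
ee_pos: [520.7, 322.1, 58.7]
tcp_rot: [3.14, 0.003, -0.001]
contact_force: [-0.0, -1.4, 0.0]
finger_gap: 0.001
```

```bash
python3 - <<'E'
from hd import *
grab(5,'Q0'); print(solve('Q0')[0]); print(read_state()['contact_force'],read_state()['ee_pos'],read_state()['time'])
E
```

```text
[ 5.53747683e+02  2.27996574e+02  4.27824535e-01  3.37411740e-03
 -1.18133696e-04]
[-0.10021324  0.06933869 -0.21821996] [522.81565556 323.51767167  61.95411357] 17.85
```

>>> {"method": "jog_arm", "body": {"moves": [[[0,0,0.2],[0,0,0],1],[[0,0,0.35],[0,0,0],1],[[0,0,0.4],[0,0,0],1],[[0,0,0.45],[0,0,0],1],[[0,0,0.45],[0,0,0],1]]}}

```text
time: 18.27
ee_pos: [521.9, 323.4, 56.6]
tcp_rot: [3.142, -0.0, 0.0]
contact_force: [-1.8, -1.5, 4.0]
finger_gap: 0.004
```

```bash
python3 - <<'E'
from hd import *
grab(5,'Q1'); print(shift('Q0','Q1'),solve('Q1')[0][3:]); print(read_state()['contact_force'],read_state()['ee_pos'],read_state()['time'])
E
```

```text
(array([-0.049,  0.004], dtype=float32), 0.9993) [3.98679947e-03 3.75042797e-05]
[-1.83622957 -0.49416246  5.02538627] [521.87529863 323.3969305   56.61354897] 18.5167
```

>>> {"method": "jog_arm", "body": {"moves": [[[0,0,0.05],[0,0,0],1],[[0,0,0.1],[0,0,0],1],[[0,0,0.1],[0,0,0],1]]}}

```text
time: 18.77
ee_pos: [522.0, 323.4, 56.6]
tcp_rot: [3.141, -0.0, 0.0]
contact_force: [-4.4, -2.7, 10.9]
finger_gap: -0.001
```

```bash
python3 - <<'E'
from hd import *
grab(5,'Q2'); print(shift('Q0','Q2'),solve('Q2')[0][3:]); print(read_state()['contact_force'],read_state()['ee_pos'],read_state()['time'])
E
```

```text
(array([-0.095,  0.004], dtype=float32), 0.9989) [0.00371474 0.0001773 ]
[-4.86882122 -2.77468964 11.9295541 ] [521.97106702 323.44870072  56.5374675 ] 19.0167
```

>>> {"method": "jog_arm", "body": {"moves": [[[0,0,0.05],[0,0,0],1],[[0,0,0.1],[0,0,0],1],[[0,0,0.1],[0,0,0],1]]}}

```text
time: 19.27
ee_pos: [522.0, 323.5, 56.4]
tcp_rot: [3.141, 0.0, 0.001]
contact_force: [-6.9, -4.0, 16.8]
finger_gap: 0.001
```

```bash
python3 - <<'E'
from hd import *
grab(5,'Q3'); print(shift('Q0','Q3'),solve('Q3')[0][3:]); print(read_state()['contact_force'],read_state()['ee_pos'],read_state()['time'])
E
```

```text
(array([-0.123,  0.004], dtype=float32), 0.9987) [0.00380166 0.00037411]
[-7.58507749 -2.75409119 17.33163987] [522.02237816 323.46722912  56.43554958] 19.5167
```

>>> {"method": "jog_arm", "body": {"moves": [[[0,0,-3],[0,0,0],1],[[0,0,-7],[0,0,0],1],[[-3,0.5,-9.2],[0,0,0],1],[[-7,2.5,-9.2],[0,0,0],1],[[-9.8,2.5,-9.2],[0,0,0],1],[[-9.8,2.5,-9.2],[0,0,0],1],[[-9.8,2.5,-6.5],[0,0,0],1],[[-9.8,2.5,-4.8],[0,0,0],1]]}}

```text
time: 20.18
ee_pos: [423.5, 298.5, 101.4]
tcp_rot: [-3.141, -0.002, 0.001]
contact_force: [0.2, -0.3, -0.5]
finger_gap: 0.0
```

```bash
python3 avg.py B0; python3 look.py 9; python3 -c "
from arc import *
arc((423.1,298),(451.5,282.7),29,[140,130,122,118,114,111,108,106])"
```

```text
B0 [5.537196e+02 2.279881e+02 4.274000e-01 3.400000e-03 0.000000e+00] 0.18
20.5833 [424.75715258 298.70073214 103.14726216] [ 0.18673971  0.13347529 -0.0550924 ]
[[0.62, -0.33, 0], [0, 0, 0], 1], [[0.98, -0.69, 0], [0, 0, 0], 1], [[1.30, -0.93, 0], [0, 0, 0], 1], [[1.48, -1.03, 0], [0, 0, 0], 1], [[1.66, -1.12, 0], [0, 0, 0], 1], [[1.80, -1.18, 0], [0, 0, 0], 1], [[1.94, -1.23, 0], [0, 0, 0], 1], [[2.04, -1.26, 0], [0, 0, 0], 1], 
[443.50651668 310.57658918]
```

View pics/look9.png

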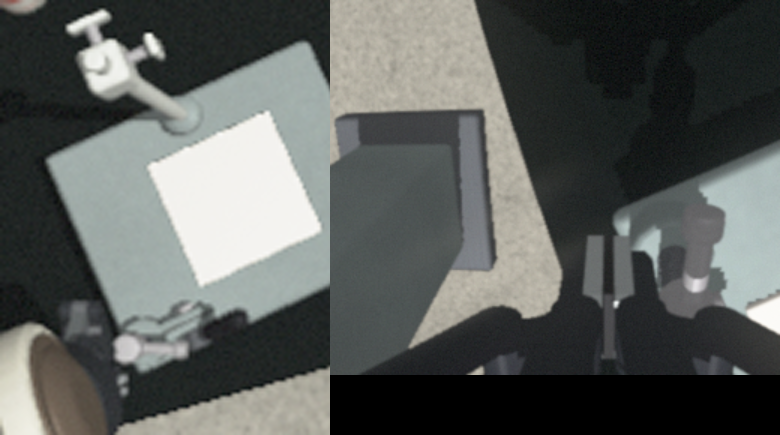

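>>> {"method": "jog_arm", "body": {"moves": [[[0.62,-0.33,0],[0,0,0],1],[[0.98,-0.69,0],[0,0,0],1],[[1.3,-0.93,0],[0,0,0],1],[[1.48,-1.03,0],[0,0,0],1],[[1.66,-1.12,0],[0,0,0],1],[[1.8,-1.18,0],[0,0,0],1],[[1.94,-1.23,0],[0,0,0],1],[[2.04,-1.26,0],[0,0,0],1]]}}

```text
time: 21.25
ee_pos: [444.1, 310.9, 101.7]
tcp_rot: [3.142, 0.0, -0.0]
contact_force: [-1.7, 0.2, 0.6]
finger_gap: 0.002
```

```bash
python3 avg.py B1; python3 look.py 10; python3 -c "
from hd import *
print(shift('B0','B1'))"
```

```text
B1 [ 5.537688e+02  2.280763e+02  4.280000e-01  2.700000e-03 -8.000000e-04] 0.22
21.65 [444.10320154 310.92157528 101.86689887] [-0.27413294 -0.56909795 -0.33426343]
(array([ 0.075, -0.146], dtype=float32), 0.9971)
```

View pics/look10.png

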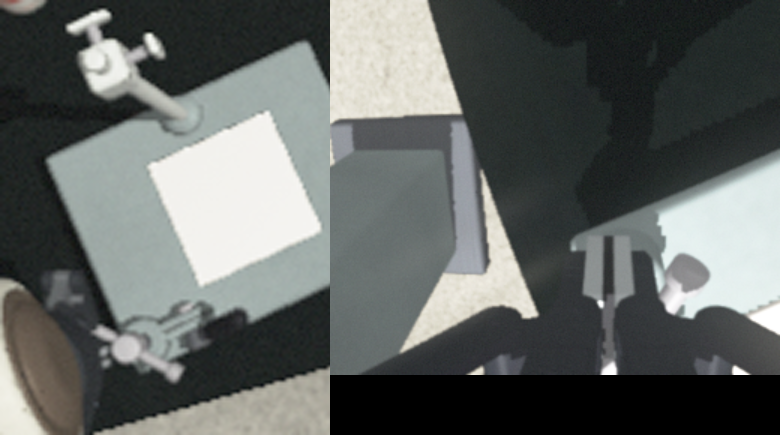

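```bash
python3 - <<'E'
from hd import *
J=np.array([[-.0528,-.1707],[.171,-.0341]])
q0=tile(load('B0'))
for t in ['2','3','4','5','6','A1','A2','A3','7','A4','Q0','9','B0','10','B1']:
    s,m=shift('B0',t); q=(tile(load(t))-q0).mean(0)
    # shift of tile (z=35.5, scale 881/619 head)
    s2=s-q*885/624
    print(t,s,m,np.round(q,3),'raw dl,de',np.round(np.linalg.solve(J,s),2),'tilecorr',np.round(np.linalg.solve(J,s2),2))
E
python3 -c "
import cv2,numpy as np
a=[cv2.resize(cv2.imread(f'pics/top{t}.png')[255:305,160:240],None,fx=4.5,fy=4.5,interpolation=cv2.INTER_CUBIC) for t in ('3','4','B0','B1')]
cv2.imwrite('pics/bars.png',np.vstack([np.hstack(a[:2]),np.hstack(a[2:])]))"
```

```text
2 [-0.79   2.284] 0.9933 [0.003 0.145] raw dl,de [13.45  0.47] tilecorr [12.32  0.84]
3 [-0.426  1.266] 0.9955 [0.    0.037] raw dl,de [7.44 0.19] tilecorr [7.15 0.29]
4 [-0.196  0.65 ] 0.9964 [0.005 0.016] raw dl,de [ 3.8  -0.03] tilecorr [3.68 0.05]
5 [-0.032  0.12 ] 0.9968 [-0.003 -0.015] raw dl,de [ 0.7  -0.03] tilecorr [ 0.81 -0.09]
6 [ 0.074 -0.001] 0.9983 [-0.015 -0.005] raw dl,de [-0.09 -0.41] tilecorr [-0.07 -0.54]
A1 [-0.039  0.105] 0.9974 [-0.014 -0.032] raw dl,de [0.62 0.04] tilecorr [ 0.85 -0.15]
A2 [-0.039  0.102] 0.9974 [-0.024 -0.026] raw dl,de [0.6  0.04] tilecorr [ 0.77 -0.21]
A3 [ 0.078 -0.001] 0.9985 [0.002 0.01 ] raw dl,de [-0.09 -0.43] tilecorr [-0.16 -0.39]
7 [-0.013  0.003] 0.9996 [-0.023 -0.006] raw dl,de [0.03 0.07] tilecorr [ 0.05 -0.13]
A4 [-0.016 -0.001] 0.9998 [-0.005 -0.011] raw dl,de [0.01 0.09] tilecorr [0.09 0.02]
Q0 [-0.015 -0.002] 0.9998 [-0.002 -0.013] raw dl,de [0.01 0.09] tilecorr [0.11 0.03]
9 [-0.013  0.   ] 0.9996 [-0.004 -0.012] raw dl,de [0.01 0.07] tilecorr [0.1  0.01]
B0 [-0.012  0.   ] 0.9999 [0. 0.] raw dl,de [0.01 0.07] tilecorr [0.01 0.07]
10 [ 0.074 -0.146] 0.9967 [-0.027 -0.013] raw dl,de [-0.89 -0.16] tilecorr [-0.83 -0.4 ]
B1 [ 0.075 -0.146] 0.9971 [-0.027 -0.03 ] raw dl,de [-0.89 -0.17] tilecorr [-0.7  -0.45]
```

View pics/bars.png

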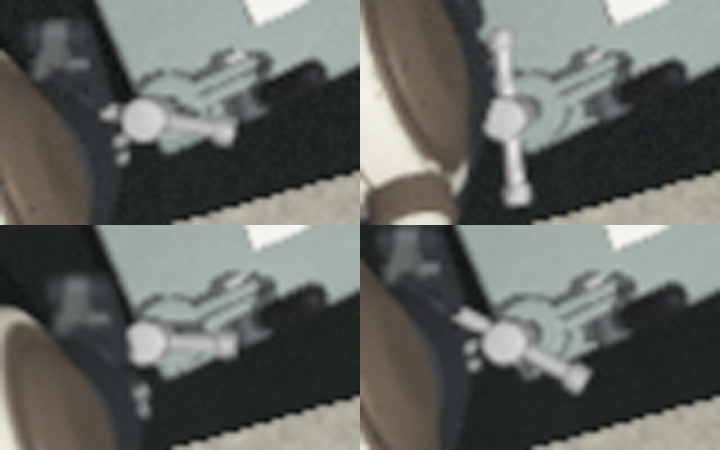

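>>> {"method": "jog_arm", "body": {"moves": [[[-0.4,-0.4,0],[0,0,0],1],[[-0.4,-0.4,-2.5],[0,0,0],1],[[-0.4,-0.4,-4.5],[0,0,0],1],[[2.5,0.5,-4.5],[0,0,0],1],[[4.0,2.4,-4.5],[0,0,0],1],[[4.0,2.4,-4.5],[0,0,0],1],[[4.0,2.4,-2.5],[0,0,0],1],[[4.0,2.4,0],[0,0,0],1]]}}

```text
time: 22.32
ee_pos: [486.0, 287.7, 103.7]
tcp_rot: [-3.139, -0.005, -0.001]
contact_force: [0.6, -0.1, -1.0]
finger_gap: -0.0
```

```bash
python3 look.py 11; python3 -c "
from arc import *
arc((483.5,286.6),(451.5,282.7),29,[12,20,28,35,40,45,49,52])
from hd import *
print(shift('B1','11'))"
```

```text
22.4167 [480.49368325 286.12515387  97.74452956] [-1.20693456 -0.4270906  -0.77710457]
[[-0.36, -0.21, 0], [0, 0, 0], 1], [[-0.47, -0.60, 0], [0, 0, 0], 1], [[-0.64, -0.97, 0], [0, 0, 0], 1], [[-0.82, -1.27, 0], [0, 0, 0], 1], [[-0.98, -1.47, 0], [0, 0, 0], 1], [[-1.15, -1.66, 0], [0, 0, 0], 1], [[-1.30, -1.80, 0], [0, 0, 0], 1], [[-1.41, -1.90, 0], [0, 0, 0], 1], 
[469.35418278 305.55231185]
(array([-0.011,  0.016], dtype=float32), 0.9993)
```

View pics/look11.png

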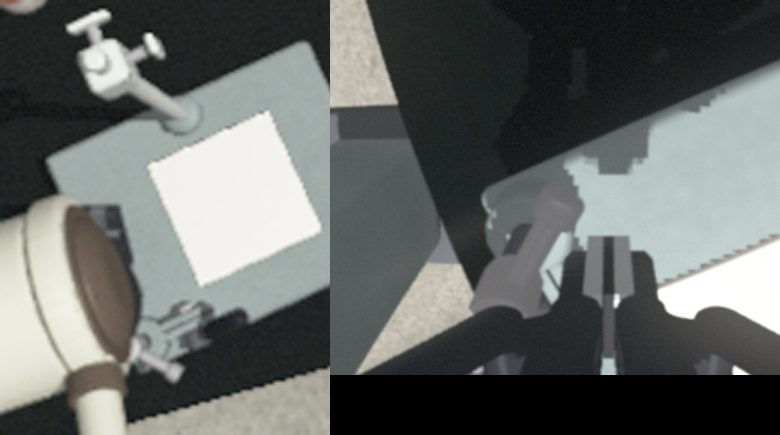

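>>> {"method": "jog_arm", "body": {"moves": [[[-0.36,-0.21,0],[0,0,0],1],[[-0.47,-0.6,0],[0,0,0],1],[[-0.64,-0.97,0],[0,0,0],1],[[-0.82,-1.27,0],[0,0,0],1],[[-0.98,-1.47,0],[0,0,0],1],[[-1.15,-1.66,0],[0,0,0],1],[[-1.3,-1.8,0],[0,0,0],1],[[-1.41,-1.9,0],[0,0,0],1]]}}

```text
time: 23.08
ee_pos: [469.8, 306.2, 102.0]
tcp_rot: [-3.141, -0.0, 0.0]
contact_force: [0.2, -0.3, 0.3]
finger_gap: 0.003
```

```bash
cat > rel.py <<'E'
from hd import *
J=np.array([[-.0528,-.1707],[.171,-.0341]])
t=sys.argv[1]; grab(4,t); s,m=shift('B0',t); print(s,m,'dl,de mrad rel B0',np.round(np.linalg.solve(J,s+np.array([.012,0])),2)); print(np.round(solve(t)[0],4),read_state()['contact_force'])
E
python3 rel.py C1; python3 look.py 12
```

```text
[-0.01   0.008] 0.9997 dl,de mrad rel B0 [ 0.04 -0.02]
[ 5.53734e+02  2.27993e+02  4.28100e-01  3.60000e-03 -2.00000e-04] [-0.19574962 -0.67525242  0.51316693]
23.3833 [469.85488439 305.8148824  101.66590721] [ 0.74823314  0.26149993 -0.09409035]
```

View pics/look12.png

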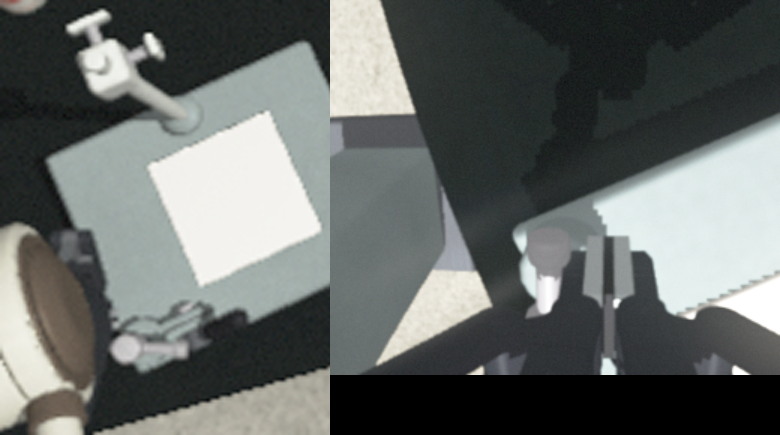

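```bash
python3 -c "
from arc import *
arc((469.4,305.6),(451.5,282.7),29,[57,62,67,72,76])"
```

```text
[[-0.21, -0.14, 0], [0, 0, 0], 1], [[-0.43, -0.27, 0], [0, 0, 0], 1], [[-0.66, -0.38, 0], [0, 0, 0], 1], [[-0.89, -0.47, 0], [0, 0, 0], 1], [[-1.09, -0.52, 0], [0, 0, 0], 1], 
[458.51573497 310.83857606]
```

>>> {"method": "jog_arm", "body": {"moves": [[[-0.21,-0.14,0],[0,0,0],1],[[-0.43,-0.27,0],[0,0,0],1],[[-0.66,-0.38,0],[0,0,0],1],[[-0.89,-0.47,0],[0,0,0],1],[[-1.09,-0.52,0],[0,0,0],1]]}}

```text
time: 23.8
ee_pos: [458.8, 311.4, 101.9]
tcp_rot: [-3.141, -0.0, 0.0]
contact_force: [0.2, 0.6, -0.8]
finger_gap: -0.0
```

```bash
python3 rel.py C2; python3 look.py 13
```

```text
[-0.033  0.159] 0.9964 dl,de mrad rel B0 [ 0.9  -0.16]
[ 5.537507e+02  2.280199e+02  4.285000e-01  4.600000e-03 -8.000000e-04] [-0.50883231  0.8043303   0.17874887]
24.1 [458.87828586 311.15101275 101.71227097] [0.80517415 0.76062749 0.34023682]
```

View pics/look13.png

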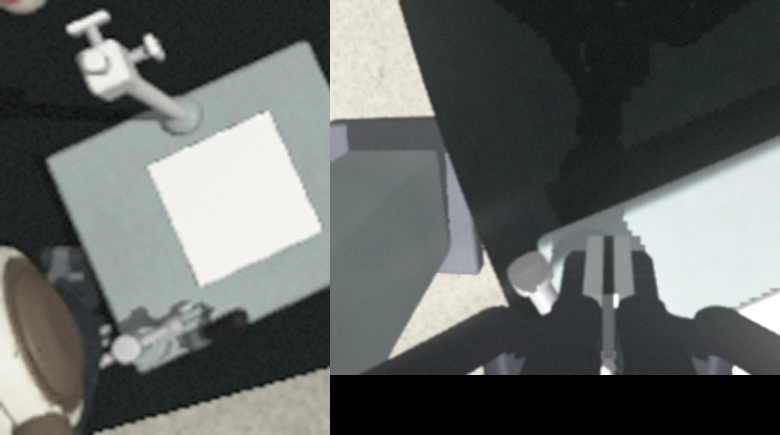

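>>> {"method": "jog_arm", "body": {"moves": [[[0.6,-0.3,0],[0,0,0],1],[[0.6,-0.3,-2.5],[0,0,0],1],[[0.8,0,-4.8],[0,0,-0.1],1],[[1.2,3.5,-4.8],[0,0,-0.2],1],[[1.2,7,-4.8],[0,0,-0.3],1],[[1.2,10.3,-4.8],[0,0,-0.428],1],[[1.2,10.3,-4.8],[0,0,-0.428],1],[[1.2,10.3,-4.8],[0,0,-0.428],1]]}}

```text
time: 24.77
ee_pos: [471.7, 206.9, 150.0]
tcp_rot: [-3.141, -0.0, 0.424]
contact_force: [0.2, -0.4, -0.1]
finger_gap: -0.003
```

```bash
python3 rel.py C3; python3 look.py 14; python3 - <<'E'
from h import *
c=camera('scene'); save(c,'scene14')
print([(round(r['score'],2),np.round(toworld(c,r['point']),1)) for r in pinpoint(c,'lever_tip')[:2]])
E
```

```text
[-0.032  0.144] 0.9965 dl,de mrad rel B0 [ 0.82 -0.13]
[ 5.535736e+02  2.280075e+02  4.305000e-01  3.700000e-03 -9.000000e-04] [-0.77611218  0.49509645  0.03374253]
25.0667 [471.00528921 209.01566994 149.71950686] [ 0.53890018  0.51437639 -0.25247543]
[(0.76, array([472.5, 209.2,  85.5])), (0.29, array([ 5.517e+02,  2.303e+02, -5.000e-01]))]
```

View pics/look14.png

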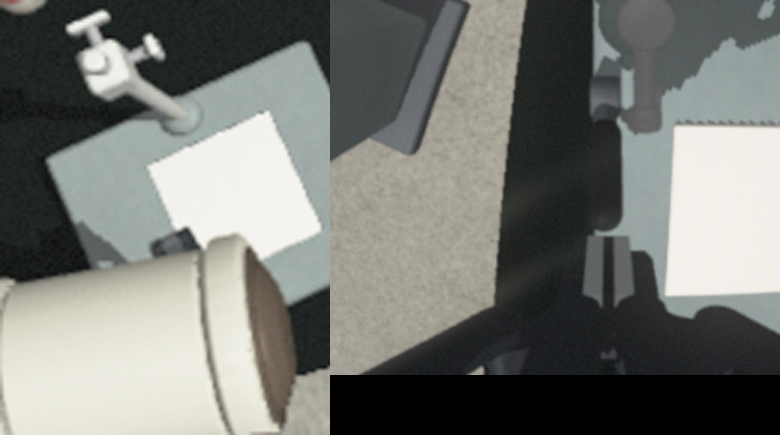

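>>> {"method": "jog_arm", "body": {"moves": [[[0,0,1.5],[0,0,0],1],[[0,0,2.6],[0,0,0],1],[[0,0.1,3.5],[0,0,0],1],[[0,0.4,4.4],[0,0,0],1],[[0,0.7,5.3],[0,0,0],1],[[0,1.0,6.1],[0,0,0],1],[[0,1.2,6.7],[0,0,0],1],[[0,1.2,6.9],[0,0,0],1]]}}

```text
time: 25.83
ee_pos: [475.8, 196.6, 79.6]
tcp_rot: [-3.141, 0.001, 0.427]
contact_force: [0.4, -0.9, 1.0]
finger_gap: -0.006
```

```bash
python3 - <<'E'
from h import *
c=camera('scene'); save(c,'scene15');s=read_state();print(s['ee_pos'],s['contact_force'],s['time'])
print([(round(r['score'],2),np.round(toworld(c,r['point']),1)) for r in pinpoint(c,'lever_tip')[:2]])
a=c['pixels'][210:310,210:330,::-1]; w=camera('wrist'); 
cv2.imwrite('pics/l15.png',np.hstack([cv2.resize(a,(480,400)),cv2.resize(w['pixels'][100:350,180:380,::-1],(320,400))]))
E
```

```text
[475.62034112 196.78779962  79.71403275] [-1.21867422 -1.20015698 -0.31831252] 25.8833
[(0.5, array([480.5, 192. ,  46.5]))]
```

View pics/l15.png

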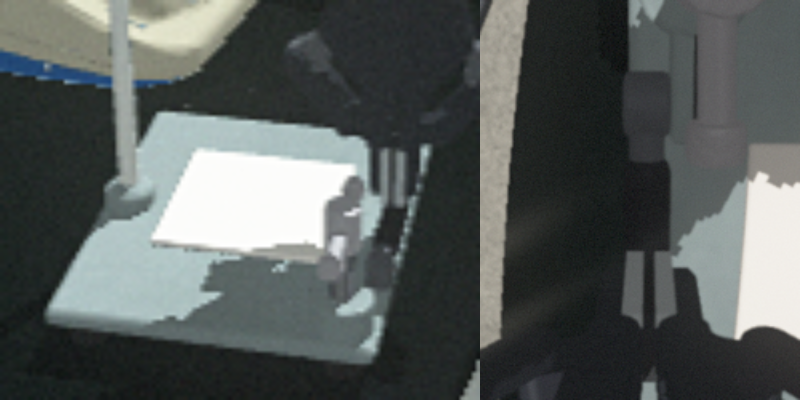

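Lever tip is at z≈46.5, so almost at the stop. I'll press the last millimetres.

>>> {"method": "jog_arm", "body": {"moves": [[[0,0,0.15],[0,0,0],1],[[0,0,0.3],[0,0,0],1],[[0,0,0.4],[0,0,0],1],[[0,0,0.4],[0,0,0],1]]}}

```text
time: 26.32
ee_pos: [476.6, 197.4, 78.2]
tcp_rot: [3.141, -0.001, 0.428]
contact_force: [-4.5, -1.1, 9.4]
finger_gap: -0.002
```

```bash
python3 - <<'E'
from rows import *
cur=np.array([475.5,196.9,76.8])
rows(cur,.428,[(475.5,196.9,180,.428),(560,-60,200,1.0),(590,-120,200,1.257)])
E
```

```text
[[0.0, 0.0, -10.32], -0.0]
[[-2.97, 26.88, -12.32], -0.572]
[[-2.74, 33.58, -12.32], -0.829]
```

>>> {"method": "jog_arm", "body": {"moves": [[[0,0,-3.5],[0,0,0],1],[[0,0,-7],[0,0,0],1],[[0,1,-10.3],[0,0,0],1],[[-0.5,4.5,-12.3],[0,0,-0.1],1],[[-1,8.5,-12.3],[0,0,-0.2],1],[[-1.5,12.5,-12.3],[0,0,-0.32],0],[[-2,16.5,-12.3],[0,0,-0.44],0],[[-2.5,20.5,-12.3],[0,0,-0.56],0]]}}

```text
time: 26.98
ee_pos: [537.0, 4.6, 200.2]
tcp_rot: [3.141, -0.001, 0.978]
contact_force: [1.0, -0.2, 0.7]
finger_gap: 0.418
```

```bash
python3 rel.py D1; python3 - <<'E'
from hd import *
c=camera('top'); save(c,'topD'); s=camera('scene'); save(s,'sceneD')
for n,k in (('top',c),('scene',s)):
  for t in ('lever_tip','beaker_centre','jar','bottle'):
    for r in pinpoint(k,t)[:1]: print(n,t,round(r['score'],2),np.round(toworld(k,r['point']),1))
r=silhouettes(c,'beaker_centre')[0]; ys,xs=np.where(r['region']); print(r['score'],xs.min(),xs.max(),ys.min(),ys.max())
a=c['pixels'][130:250,320:460,::-1]; cv2.imwrite('pics/bk.png',cv2.resize(a,None,fx=5,fy=5,interpolation=cv2.INTER_CUBIC))
print(read_state()['q'],read_state()['ee_pos'],read_state()['time'])
E
```

```text
[-0.03   0.144] 0.9965 dl,de mrad rel B0 [ 0.81 -0.15]
[ 6.011099e+02  2.219138e+02  6.019000e-01  1.435000e-01 -2.870000e-02] [-0.02482195 -0.25262052 -0.01318261]
top lever_tip 0.64 [476.4 191.2  45.7]
top beaker_centre 0.81 [ 625.8 -199.5   35.5]
top bottle 0.83 [ 751.7 -156.6   -0. ]
scene lever_tip 0.66 [481.5 192.5  44.9]
scene beaker_centre 0.69 [ 622.6 -204.2   38.3]
scene jar 0.63 [ 6.105e+02 -3.760e+01 -2.000e-01]
scene bottle 0.62 [ 747.4 -156.6   -1.8]
0.72 400 429 186 204
[-2.13444922e-01  1.09763908e-01  1.76553685e+00  4.28026070e-05
  1.26625072e+00 -1.18601794e+00] [536.67898347   6.37248048 199.84106874] 27.7333
```

View pics/bk.png

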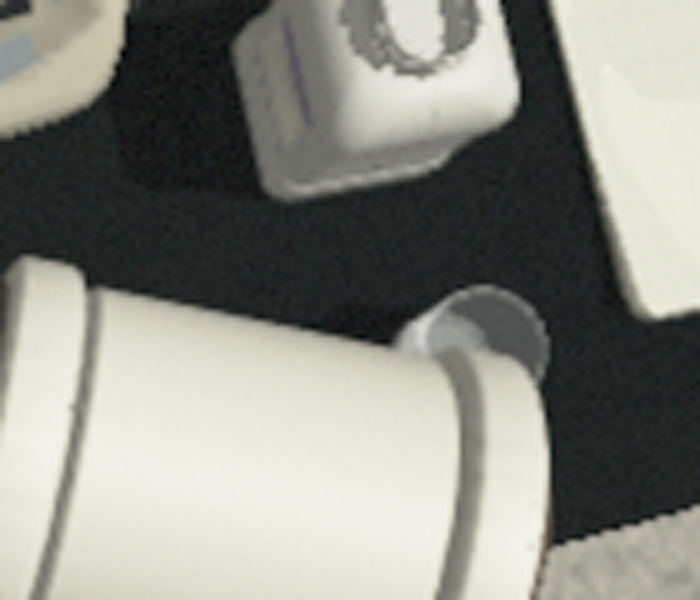

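View pics/sceneD.png

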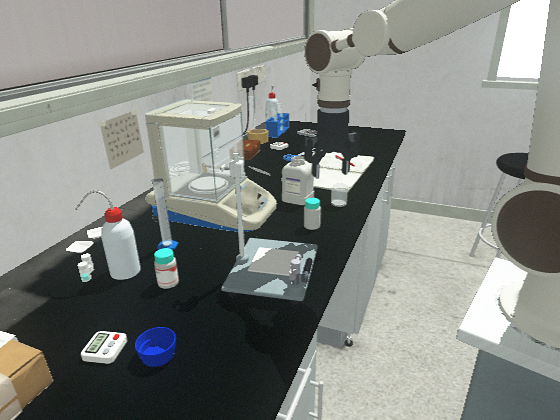

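```bash
python3 - <<'E'
from h import *
a=cv2.imread('pics/top0.png')[180:220,390:440]; cv2.imwrite('pics/bk0.png',cv2.resize(a,None,fx=14,fy=14,interpolation=cv2.INTER_CUBIC))
c=dict(fx=388.349,fy=388.349,cx=282.067,cy=207.85,xyz=[516.746,97.791,915.748],rotation=[0.10378353,-0.00249354,-1.57898666])
for P in [(626,-203,66),(626,-203,0),(626+27,-203,66),(626-27,-203,66),(626,-230,66),(626,-176,66)]: print(P,np.round((np.array(proj(c,P))-[390,180]+.5)*14-.5))
E
```

```text
(626, -203, 66) [383. 251.]
(626, -203, 0) [248. 301.]
(653, -203, 66) [376.  81.]
(599, -203, 66) [391. 421.]
(626, -230, 66) [554. 249.]
(626, -176, 66) [212. 252.]
```

View pics/bk0.png

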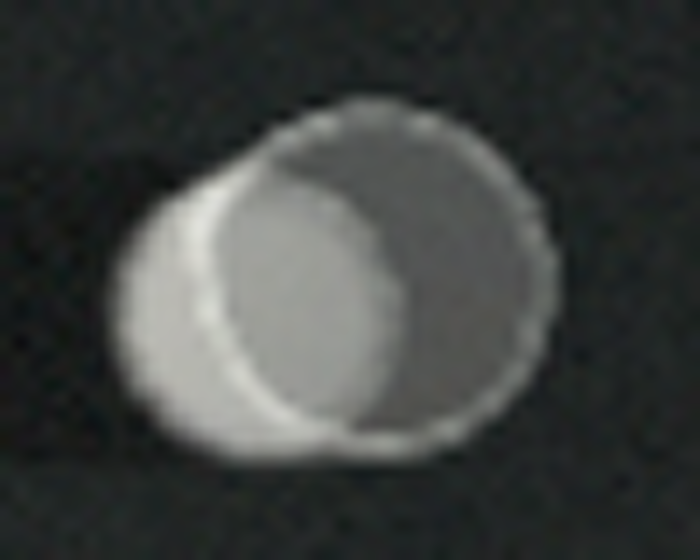

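```bash
cat > mv.py <<'E'
from h import *
def row(tgt,Rt,s=None,cur=None,Rc=None):
    s=read_state()
    if cur is None: cur=s['ee_pos']
    if Rc is None: Rc=Ro.from_euler('xyz',s['tcp_rot']).as_matrix()
    return np.round(Rc.T@(np.array(tgt)-cur)/10,2).tolist(), np.round(Ro.from_matrix(Rc.T@Rt).as_rotvec(),3).tolist()
def tool(az,tilt): return Ro.from_euler('xyz',[np.pi,0,az+np.pi/2]).as_matrix()@Ro.from_rotvec([-tilt,0,0]).as_matrix()
E
python3 - <<'E'
from mv import *
s=read_state(); print(s['ee_pos'],s['tcp_rot'])
print(row([582.4,-190.1,160.3],tool(-.3155,.35)))
print(tool(-.3155,.35)[:,2])
E
```

```text
[536.67898347   6.37248048 199.84106874] [ 3.14156982e+00 -5.33033079e-05  9.72560189e-01]
([-13.66, 14.84, 3.95], [-0.348, 0.049, -0.28])
[ 0.32597284 -0.10639839 -0.93937271]
```

>>> {"method": "jog_arm", "body": {"moves": [[[-13.66,14.84,0],[-0.1,0.02,-0.1],0],[[-13.66,14.84,1],[-0.2,0.03,-0.2],0],[[-13.66,14.84,2],[-0.348,0.049,-0.28],0],[[-13.66,14.84,3],[-0.348,0.049,-0.28],0],[[-13.66,14.84,3.95],[-0.348,0.049,-0.28],0],[[-13.66,14.84,3.95],[-0.348,0.049,-0.28],0],[[-13.66,14.84,3.95],[-0.348,0.049,-0.28],0],[[-13.66,14.84,3.95],[-0.348,0.049,-0.28],0]]}}

```text
time: 28.4
ee_pos: [582.3, -190.3, 160.3]
tcp_rot: [2.792, 0.0, 1.255]
contact_force: [0.7, -0.2, 0.3]
finger_gap: 0.999
```

```bash
python3 - <<'E'
from mv import *
w=camera('wrist'); save(w,'wristE'); s=read_state(); print(s['time'],s['ee_pos'],s['tcp_rot'],s['finger_gap'])
for r in pinpoint(w,'beaker_centre')[:2]: print(r['score'],toworld(w,r['point']))
T=tool(-.3155,.35)
g=np.array([623.5,-203.5,42])-6*T[:,2]
print(row(g,T), row(g-40*T[:,2],T))
E
```

```text
28.45 [ 582.663758   -189.79387587  160.921514  ] [2.79074441e+00 4.56753630e-04 1.25569194e+00] 1.0008011121402558
0.85 [ 624.18369955 -198.41520641   30.34858453]
([-0.06, -0.08, 12.08], [0.002, 0.0, 0.001]) ([-0.06, -0.07, 8.08], [0.002, 0.0, 0.001])
```

View pics/wristE.png

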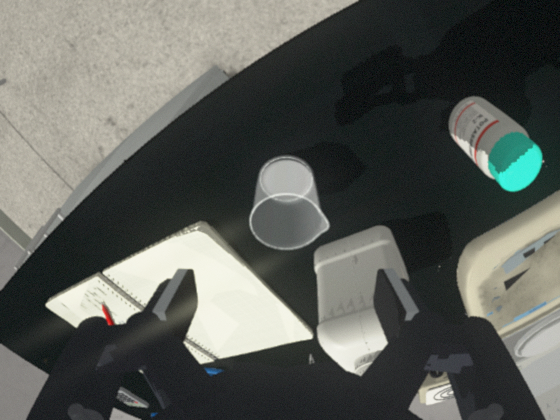

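>>> {"method": "jog_arm", "body": {"moves": [[[0,0,2.5],[0,0,0],0],[[0,0,5],[0,0,0],0],[[0,0,7],[0,0,0],0],[[0,0,9],[0,0,0],0],[[0,0,10.5],[0,0,0],0],[[0,0,11.5],[0,0,0],0],[[0,0,12],[0,0,0],0],[[0,0,12],[0,0,0],0]]}}

```text
time: 29.17
ee_pos: [621.6, -202.5, 47.3]
tcp_rot: [2.792, 0.0, 1.256]
contact_force: [0.0, -0.8, -0.0]
finger_gap: 0.998
```

```bash
python3 - <<'E'
from mv import *
w=camera('wrist'); save(w,'wristF'); s=read_state(); print(s['time'],s['ee_pos'],s['tcp_rot'],s['contact_force'])
E
```

```text
29.2167 [ 621.8322375  -202.82940555   48.10823424] [2.79082935e+00 6.13802820e-04 1.25580396e+00] [-0.29116042 -0.99146141 -0.25486748]
```

View pics/wristF.png

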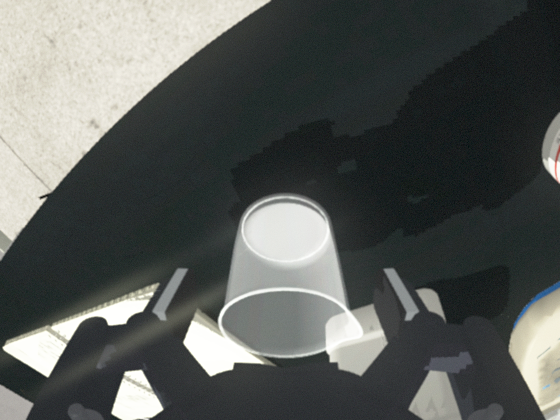

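>>> {"method": "jog_arm", "body": {"moves": [[[0,0,0],[0,0,0],1],[[0,0,0],[0,0,0],1],[[0,0,0],[0,0,0],1],[[0,0,0],[0,0,0],1],[[0,0,0],[0,0,0],1],[[0,0,0],[0,0,0],1]]}}

```text
time: 29.72
ee_pos: [622.7, -204.1, 49.6]
tcp_rot: [2.788, 0.001, 1.255]
contact_force: [-0.5, 0.2, 5.6]
finger_gap: 0.632
```

```bash
python3 - <<'E'
from mv import *
w=camera('wrist'); save(w,'wristG'); s=read_state(); print(s['time'],s['ee_pos'],s['tcp_rot'],s['contact_force'],s['finger_gap'])
E
```

```text
29.7667 [ 622.70210809 -204.0799269    49.50268708] [2.78773905e+00 1.38626397e-03 1.25485638e+00] [-0.37185849  0.05956513  5.71122056] 0.6321767524811125
```

View pics/wristG.png

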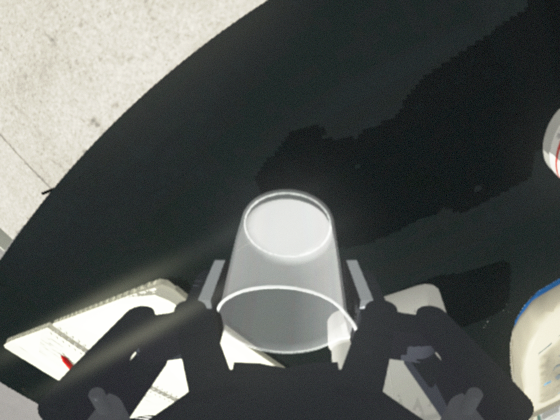

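```bash
python3 - <<'E'
from mv import *
cur=np.array([621.6,-202.8,47.6]); Rc=tool(-.3155,.35)
for p,az in [((621.6,-202.8,90),-.3155),((618,-195,130),-.3155),((612,-165,160),-.25),((600,-125,170),-.18),((592,-90,170),-.11),((585,-50,170),-.05),((580,-10,170),0.02),((577,20,170),0.05)]:
    print([*row(p,tool(az,.35),cur=cur,Rc=Rc),1],end=',\n')
E
```

```text
[[0.0, 1.45, -3.98], [0.0, 0.0, 0.0], 1],
[[0.63, 2.28, -7.94], [0.0, 0.0, 0.0], 1],
[[3.3, 1.9, -11.27], [0.0, 0.022, -0.062], 1],
[[6.73, 0.0, -13.03], [0.0, 0.046, -0.127], 1],
[[9.8, -1.73, -13.66], [-0.0, 0.07, -0.193], 1],
[[13.39, -3.53, -14.32], [0.0, 0.091, -0.249], 1],
[[17.04, -5.14, -14.91], [0.0, 0.115, -0.315], 1],
[[19.8, -6.28, -15.32], [0.0, 0.125, -0.343], 1],
```

>>> {"method": "jog_arm", "body": {"moves": [[[0,1.45,-3.98],[0,0,0],1],[[0.63,2.28,-7.94],[0,0,0],1],[[3.3,1.9,-11.27],[0,0.022,-0.062],1],[[6.73,0,-13.03],[0,0.046,-0.127],1],[[9.8,-1.73,-13.66],[0,0.07,-0.193],1],[[13.39,-3.53,-14.32],[0,0.091,-0.249],1],[[17.04,-5.14,-14.91],[0,0.115,-0.315],1],[[19.8,-6.28,-15.32],[0,0.125,-0.343],1]]}}

```text
time: 30.43
ee_pos: [575.5, 22.1, 169.6]
tcp_rot: [2.793, -0.0, 1.623]
contact_force: [-0.1, 0.1, -0.4]
finger_gap: 0.63
```

```bash
python3 - <<'E'
from mv import *
s=read_state(); print(s['time'],s['ee_pos'],s['tcp_rot'],s['finger_gap'])
cur=np.array([577,20,170.]); cur=cur; Rc=tool(.05,.35)
for p,az in [((574,58,170),.11),((571,97,170),.17),((566,136,170),.23),((560,173,170),.30),((552.1,205,168),.36),((552.1,216.5,165),.374),((552.1,216.5,160),.374),((552.1,216.5,150),.374)]:
    print([*row(p,tool(az,.35),cur=cur,Rc=Rc),1],end=', ')
E
```

```text
30.4333 [575.4753516   22.11773996 169.61450897] [ 2.79257228e+00 -2.54880228e-05  1.62347239e+00] 0.6304573205343885
[[3.81, -0.1, -0.04], [0.0, 0.021, -0.056], 1], [[7.72, -0.2, -0.07], [0.0, 0.041, -0.113], 1], [[11.64, -0.49, -0.18], [-0.0, 0.062, -0.169], 1], [[15.37, -0.88, -0.32], [-0.0, 0.086, -0.235], 1], [[18.6, -1.54, -0.35], [0.0, 0.106, -0.291], 1], [[19.75, -1.59, -0.05], [-0.0, 0.111, -0.304], 1], [[19.75, -1.76, 0.42], [-0.0, 0.111, -0.304], 1], [[19.75, -2.1, 1.36], [-0.0, 0.111, -0.304], 1],
```

>>> {"method": "jog_arm", "body": {"moves": [[[3.81,-0.1,0],[0,0.021,-0.056],1],[[7.72,-0.2,-0.1],[0,0.041,-0.113],1],[[11.64,-0.49,-0.2],[0,0.062,-0.169],1],[[15.37,-0.88,-0.3],[0,0.086,-0.235],1],[[18.6,-1.54,-0.35],[0,0.106,-0.291],1],[[19.75,-1.59,-0.05],[0,0.111,-0.304],1],[[19.75,-1.6,0],[0,0.111,-0.304],1],[[19.75,-1.6,0],[0,0.111,-0.304],1]]}}

```text
time: 31.1
ee_pos: [551.9, 216.0, 163.7]
tcp_rot: [2.793, 0.001, 1.944]
contact_force: [-0.6, -0.5, -0.1]
finger_gap: 0.63
```

```bash
python3 - <<'E'
from mv import *
w=camera('wrist'); save(w,'wristH'); c=camera('scene'); save(c,'sceneH'); t=camera('top'); save(t,'topH')
s=read_state(); print(s['time'],s['ee_pos'],s['tcp_rot'],s['contact_force'],s['finger_gap'])
for k,n in ((w,'w'),(c,'s'),(t,'t')):
    for r in pinpoint(k,'beaker_centre')[:1]: print(n,round(r['score'],2),toworld(k,r['point']))
    for r in pinpoint(k,'tile')[:1]: print(n,'tile',round(r['score'],2),toworld(k,r['point']))
E
```

```text
31.25 [552.66686703 214.81400024 164.25425075] [2.79186202e+00 9.83909872e-04 1.94144909e+00] [-0.02754041  0.35103517 -0.42598226] 0.6262999312553685
w 0.93 [553.39338307 217.03668127 147.29123656]
w tile 0.57 [557.93034116 220.88462151  36.91633286]
s 0.77 [554.51922378 213.462695   151.66744184]
s tile 0.57 [557.71051687 216.90880148  34.66675809]
t 0.59 [555.45151867 216.66090152 146.82138165]
t tile 0.81 [555.58985114 221.27588852  32.90705964]
```

View pics/wristH.png

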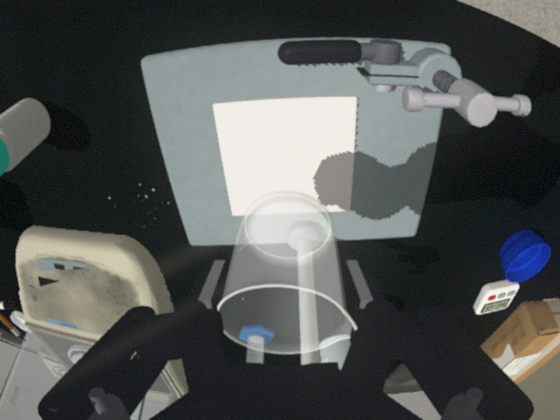

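View pics/sceneH.png

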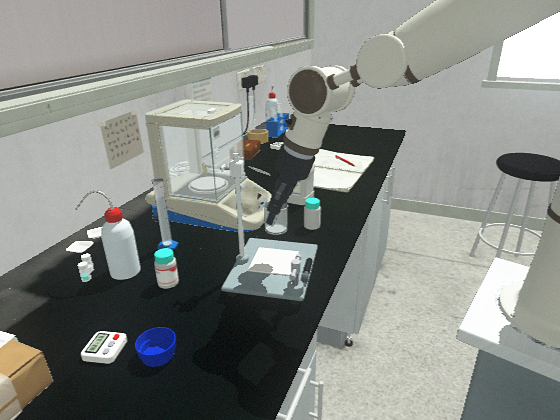

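>>> {"method": "jog_arm", "body": {"moves": [[[0.2,-0.68,1.88],[0,0,0],1],[[0.2,-1.37,3.76],[0,0,0],1],[[0.2,-1.9,5.2],[0,0,0],1],[[0.2,-2.3,6.3],[0,0,0],1],[[0.2,-2.5,6.86],[0,0,0],1],[[0.2,-2.6,7.14],[0,0,0],1],[[0.2,-2.6,7.14],[0,0,0],1]]}}

```text
time: 32.13
ee_pos: [551.6, 217.9, 88.0]
tcp_rot: [2.792, 0.001, 1.944]
contact_force: [-0.7, -0.1, -0.4]
finger_gap: 0.632
```

```bash
python3 - <<'E'
from mv import *
s=read_state(); print(s['time'],s['ee_pos'],s['contact_force'],s['finger_gap'])
c=camera('scene'); save(c,'sceneI'); w=camera('wrist')
a=c['pixels'][180:310,200:340,::-1]; cv2.imwrite('pics/I.png',np.hstack([cv2.resize(a,(430,400)),cv2.resize(w['pixels'][:,100:450,::-1],(333,400))]))
E
```

```text
32.1333 [551.60596447 217.94005745  88.02909645] [-0.69362348 -0.06126059 -0.44794838] 0.6323487949927755
```

View pics/I.png

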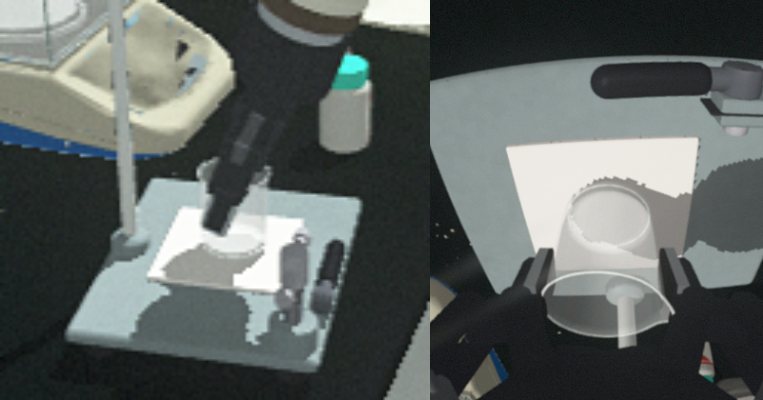

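>>> {"method": "jog_arm", "body": {"moves": [[[0,-0.03,0.09],[0,0,0],1],[[0,-0.06,0.17],[0,0,0],1],[[0,-0.08,0.22],[0,0,0],1],[[0,-0.08,0.22],[0,0,0],1]]}}

```text
time: 32.57
ee_pos: [551.6, 218.0, 86.1]
tcp_rot: [2.792, 0.001, 1.944]
contact_force: [0.3, 1.0, -1.0]
finger_gap: 0.626
```

>>> {"method": "jog_arm", "body": {"moves": [[[0,-0.02,0.05],[0,0,0],1],[[0,-0.04,0.1],[0,0,0],1],[[0,-0.04,0.1],[0,0,0],1]]}}

```text
time: 32.82
ee_pos: [551.7, 218.0, 84.9]
tcp_rot: [2.791, 0.001, 1.944]
contact_force: [0.4, -0.4, -0.0]
finger_gap: 0.63
```

>>> {"method": "jog_arm", "body": {"moves": [[[0,-0.02,0.05],[0,0,0],1],[[0,-0.03,0.09],[0,0,0],1],[[0,-0.03,0.09],[0,0,0],1]]}}

```text
time: 33.07
ee_pos: [552.3, 218.2, 84.7]
tcp_rot: [2.79, 0.001, 1.944]
contact_force: [-1.4, 2.3, 4.5]
finger_gap: 0.63
```

>>> {"method": "jog_arm", "body": {"moves": [[[0,0,0],[0,0,0],0.25],[[0,0,0],[0,0,0],0.2],[[0,0,0],[0,0,0],0.1],[[0,0,0],[0,0,0],0],[[0,0,0],[0,0,0],0],[[0,0,0],[0,0,0],0]]}}

```text
time: 33.57
ee_pos: [551.4, 217.9, 83.6]
tcp_rot: [2.792, 0.001, 1.944]
contact_force: [0.3, -0.0, 0.4]
finger_gap: 0.998
```

```bash
python3 - <<'E'
from mv import *
s=read_state(); print(s['time'],s['ee_pos'],s['contact_force'],s['finger_gap'])
c=camera('scene'); save(c,'sceneJ'); w=camera('wrist')
for k in (c,w):
    for r in pinpoint(k,'beaker_centre')[:1]: print(round(r['score'],2),toworld(k,r['point']))
a=c['pixels'][180:310,200:340,::-1]; cv2.imwrite('pics/J.png',np.hstack([cv2.resize(a,(430,400)),cv2.resize(w['pixels'][:,100:450,::-1],(333,400))]))
E
```

```text
33.5667 [551.39288007 217.91705679  83.62791057] [ 0.26037665 -0.00724582  0.36128875] 0.9978654666024672
0.95 [550.25236302 215.87595509  73.50191188]
0.6 [552.7802612  218.05585906  71.52942211]
```

View pics/J.png

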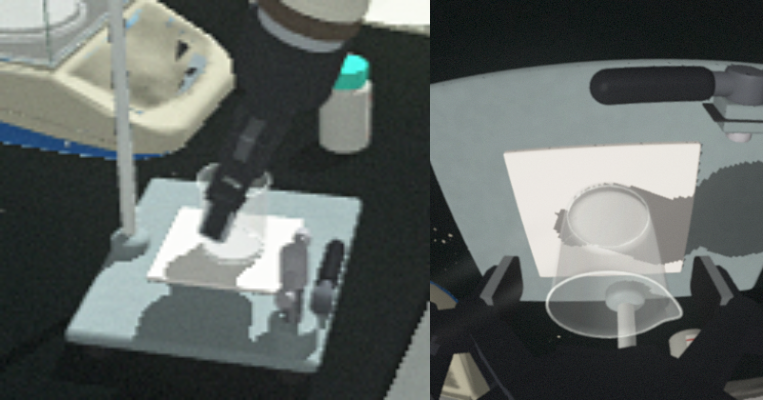

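>>> {"method": "jog_arm", "body": {"moves": [[[0,0,-1.5],[0,0,0],0],[[0,0,-4],[0,0,0],0],[[0,0,-8],[0,0,0],0],[[0,0,-12],[0,0,0],0],[[-3,0,-14],[0,0,0],0],[[-7,0,-15],[0,0,0],0],[[-11,0,-15],[0,0,0],0],[[-15,0,-15],[0,0,0],0]]}}

```text
time: 34.43
ee_pos: [559.1, 58.2, 226.7]
tcp_rot: [2.789, 0.003, 1.945]
contact_force: [0.7, 0.6, -0.1]
finger_gap: 1.0
```

>>> {"method": "jog_arm", "body": {"moves": [[[-4,0,-1],[0,0,0],0],[[-8,0,-2],[0,0,0],0],[[-12,0,-3],[0,0,0],0],[[-16,0,-4],[0,0,0],0],[[-20,0,-5],[0,0,0],0],[[-20,0,-5],[0,0,0],0]]}}

```text
time: 34.93
ee_pos: [617.2, -140.2, 274.5]
tcp_rot: [2.789, 0.007, 1.937]
contact_force: [0.1, 0.7, 0.4]
finger_gap: 1.003
```

```bash
python3 rel.py Z1; python3 - <<'E'
from mv import *
s=read_state(); print(s['time'],s['ee_pos'],s['contact_force'])
c=camera('scene'); save(c,'sceneZ'); t=camera('top'); save(t,'topZ')
for k in (c,t):
    for n in ('beaker_centre','tile','lever_tip','jar','bottle'):
        for r in pinpoint(k,n)[:1]: print(n,round(r['score'],2),np.round(toworld(k,r['point']),1))
a=c['pixels'][180:310,200:340,::-1]; b=t['pixels'][165:310,150:300,::-1]
cv2.imwrite('pics/Z.png',np.hstack([cv2.resize(a,(400,400)),cv2.resize(b,(400,400))]))
E
```

```text
[-0.027  0.143] 0.9966 dl,de mrad rel B0 [ 0.8  -0.16]
[ 5.675549e+02  2.342139e+02  4.540000e-01  4.330000e-02 -3.830000e-02] [-0.07645334 -0.05366661  0.5637322 ]
35.1333 [ 614.68726007 -131.90115144  271.2838391 ] [-0.07645334 -0.05366661  0.5637322 ]
beaker_centre 0.97 [553.7 218.   70. ]
tile 0.9 [558.7 218.   35.5]
lever_tip 0.5 [482.4 188.9  48.4]
jar 0.8 [ 6.124e+02 -3.440e+01 -3.000e-01]
bottle 0.71 [ 748.6 -157.1   -3.6]
beaker_centre 0.73 [553.8 221.9  68.5]
tile 0.76 [554.8 222.8  31.9]
lever_tip 0.68 [480.1 188.4  47.6]
jar 0.95 [616.1 -26.9   4.6]
bottle 0.98 [ 751.2 -155.6   -2.6]
```

View pics/Z.png

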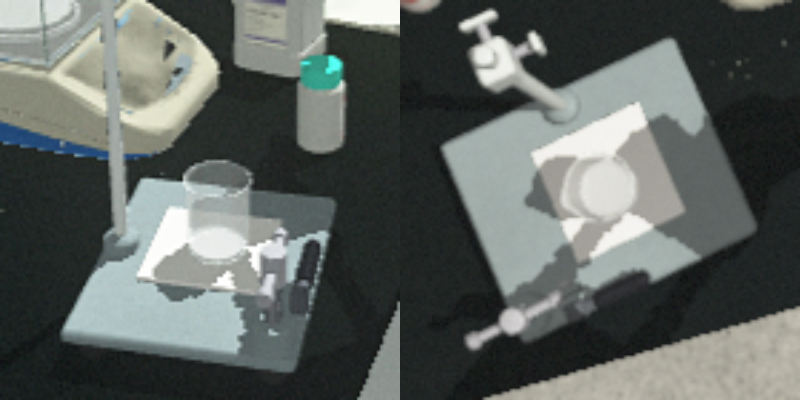

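```bash
python3 -c "
from h import *
print(job_done())"
```

```text
the job is handed in; nothing more can be done
None
```

I wound the screw about 1.14 turns clockwise, pressed the clamp lever to its stop, stood the beaker on the white tile and handed the job in at about 35 s. The job reports no verdict, and I could not measure the individual foot forces.

**Winding**
- I first went to about 1.27 turns. Rod-head tracking from the top camera showed the tilt per degree of winding roughly halving once the fourth foot began to bear. That put the middle of the four-feet range about 50° further back, so I backed off by that much.
- The estimated remaining lean is within about 0.001 to 0.0015 rad of level.
- My direct camera fit disagreed. It read about 0.004 rad at that setting, with about 0.003 rad of uncertainty, so I went by the slope change. Both values are under the 0.006 rad limit.
- I pressed on two corners at about 20° more winding than the final setting. The stand did not rock there; I did not repeat the test at the final setting.
- A finger brushed the raised clamp lever on the way round. The stand slid about 5 mm at the screw and turned about 0.03 rad; I measured everything again from there. The lever did not move.

**Last checks**
- **Lever:** the tip is at about 46 to 48 mm (47 mm expected when down), and it reached the stop with 9 N on the grip.
- **Beaker:** it looks upright, about 5 mm from the tile centre in the scene camera and 1 mm in the top camera. The centre is about 34 to 37 mm above the tile (0.029 to 0.037 m required). The top of that range is close, but each camera reading is only good to about 4 mm.
- **Stand:** the rod head did not move after the lever press or after placing the beaker (lean changed by no more than 0.0001 rad).
- **Jar and bottle:** where they started, to within camera error.
- **Gripper:** about 350 mm clear of the beaker and touching nothing.

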